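Clamp up a small glued panel in the rack clamp

ROBOT

A 6-joint arm with a two-finger parallel gripper is mounted at the origin on the work surface. World frame = base frame: x ahead of the robot, y to its left, z up, the work surface at z = 0. Lengths are in m, angles in rad, forces in N, time in s.
With the tool pointing down it reaches from about 0.425 to 0.95 m from the base axis. Payload 3.5 kg.
Tool frame: the origin (TCP) lies at the very end of the fingers, on their centre line; the grasp point (between the pads) lies ctrl.pinch_z behind it (ctrl.pinch_z is the distance from the TCP to the grasp point, in m); z points along the fingers, y is the line along which they close (so a half turn about z gives the same grasp; the last joint's range is limited). The gripper opens to 85 mm and grips with 20 to 120 N. Pads are 22 mm wide; open, the fingers measure 114 mm over their backs; the gripper's body (76 mm by 85 mm) begins 54 mm behind the grasp point. The pads swing forward as they close: fully open they stand 13 mm farther back than shut.
Start: joints at [-1.317, 0.286, 1.577, -0, 1.279, -0.15], TCP at [0.265, -0.621, 0.231] pointing down, gripper open.
Joint ranges: [-2.77, 2.77], [-0.9, 2.22], [0.21, 2.48], [-1.53, 4.67], [0.24, 2.81], [-2.84, 2.84]. Speed limits (rad/s): [2.79, 2.79, 3.14, 3.14, 3.14, 3.14].

INTERFACE

Orientations are given as a unit quaternion [x, y, z, w].
In Python, from plant import ctrl gives the robot as it stands.
- The arm moves only by the shell command python3 -m inch 'ROWS' [FORCE]. ROWS is a JSON list of rows, 1 to 10 of them, each of 7 numbers: dx, dy, dz in m, then a rotation vector rx, ry, rz in rad, then the opening from 0.0 (shut) to 1.0 (fully open); each row is the pose to reach, as a shift and turn from the pose commanded when the command began, along the tool's axes at that moment; what a row does not reach only later rows make up. A row lasts 1/8 s, in which the tool goes at most 0.0625 m and 0.188 rad, less where a joint would pass 70% of its speed; a pose out of reach is approached as far as the arm can. The fingers move at their own pace and stop on an object; FORCE is the grip in N (left out, the last holds). Time passes only in rows, so rows that do not move let the fingers close. It prints the time, the measured TCP pose, the force, the opening and the grip force at its end.
- ctrl.get_state(): the state, without advancing time (a new reading comes with each control period).
- ctrl.read_camera(name): name is "scene" or "top"; returns a dict with "pixels" (480x640x3 uint8, red, green, blue), "camera_matrix" (3x3 intrinsics, pixels), "dist_coeffs" ([k1, k2, p1, p2, k3] as OpenCV has them; the pictures are not rectified), "xyz" and "orientation" of the camera in the world. Camera axes: x right, y down, z forward; pixel columns grow to the right and rows downward; lengths in m; the calibration is good to about 2 mm. A picture is of the moment at which its call begins. There is no depth.
- ctrl.sign_off(): hands the job in; it is judged then, once.
Trained networks look in the newest picture that a camera, given by its name, has taken for a name from the list of things; names that differ only in an ending like _2 or _b are one class to them, and where a whole thing is asked for, a point or a joint stands for the part that bears it (a point fixed in the world has none). Each returns a list of dicts, best first, with "conf" (0 to 1); they miss things now and then, are a little off and sometimes report something else, mostly with a low value. They report only what shows in the picture. A call takes as long as a camera call. They do not tell look-alikes from the thing itself.
- ctrl.recognise(camera, thing): "position" ([x, y, z] in m, in world coordinates, good to about 4 mm: the middle of the surface that is visible of it).
- ctrl.masks_of(camera, thing): "region" (480x640 bool, what is visible of it).
- ctrl.mark_of(camera, thing): "position" ([x, y, z] in m, in world coordinates, good to about 4 mm: a listed point, or the origin of a listed thing).
The state is a dict: "time": time; "qpos": joint angles; "dq": joint speeds; "joint_efforts": joint torques, N m; "eef_pos": TCP position; "tcp_rot": TCP orientation; "contact_force": force on the tool from outside, world axes, zero at the start; "wrist_torque": the same for the moment, N m; "opening": opening from 0.0 (shut) to 1.0 (fully open); "finger_force": force on a finger pad.
Only numpy, scipy, OpenCV 4.12 (cv2) and the standard library are available. Lean on these libraries where they do the work, as an engineer would, in place of code of your own. Each camera call takes 0.05 s, during which the arm holds its last target. There are 200 camera calls.

TASK

Lay every pale wooden stave that is on the bench flat on the bed of the blue rack clamp, side by side between its jaws and lying across the bed, parallel to the jaws. Swing the folded red crank handle up until it snaps upright, and wind the handwheel until the moving jaw squeezes the staves tight and its sprung orange pad is pushed well in, at least halfway; only then swing the yellow hook over and down until it lies in its catch. Leave the dark offcut and the glue bottle where they are.

Things in the scene. Friction and masses are not known exactly. Their poses are not given: they have to be found in the camera images.
- clamp: The blue rack clamp, fixed to the bench. Origin on the bench top under the middle of its bed; x across the bed, away from the robot; y along the jaw travel; z up (sizes here in this frame, mm). Dark steel bed, top at z 20. Hook post and catch stand on the robot's side of the bed at x -117, y 106 and 22.
- bed_mid (a point): Middle of the bed's top face, clamp (0, 0, 20) mm. Steel side lips 9 mm high leave an inner width of 122 mm across (x -61 to +61) between the jaws. Outside the lip, at x -86, a steel rack (14 mm wide, top at z 34) runs from the moving jaw towards +y.
- fixed_face (a point): Middle of the fixed jaw's face, clamp (0, -118, 37) mm, looking to +y; the jaw's top is at z 52. The opening between the open jaws is 236 mm: four staves fit 52 mm apart, the first 39 mm from this face.
- wheel_axis (a point): On the upright axis of the handwheel at the upper face of its disc, clamp (-40, 245, 76) mm. Disc 136 mm across, 10 mm thick, on a gearbox 60 mm high (x -105 to 50, y 185 to 305).
- wheel (a joint): Turn of the handwheel, rad, 0 at the start; grows clockwise seen from above, which closes the jaw 16 mm per rad (end stop at 13 rad, two turns). Friction 0.25 N m: it stays where left, and the jaw with it. While the crank is folded its nose sits in a steel fork fixed over the axle and the wheel cannot turn (about 0.2 rad play).
- crank (a joint): Fold angle of the crank handle, rad: 0 folded flat over the wheel, 1.57 upright, stop 1.6. The fold hinge is on the wheel, 55 mm from its axis, 18 mm above the disc; with the wheel at 0 it is on the clamp's -x side, clamp (-95, 245, 94) mm, and the folded handle lies along +x, over the axle. A snap spring (0.1 N m) pulls it flat below 0.8 rad and upright above.
- crank_grip (a point): Middle of the red sleeve of the crank, 35 mm along it from the fold hinge. Sleeve 22 mm thick, 46 mm long, spinning freely about the handle; beyond it a steel nose to 78 mm. Folded, it can be pinched across from above; the fork's cheeks beside the nose rise 15 mm above it, 58 to 78 mm from the hinge, 39 mm over all. Upright, it circles the axis at radius 55 mm, z 129.
- jaw (a joint): Travel of the moving jaw towards the fixed jaw, m, 0 fully open (0.016 times the wheel's turn). The free pad's face is at clamp y = 0.118 - jaw. Pad top z 52 mm, jaw top z 61 mm.
- pad (a joint): How far the sprung orange pad on the moving jaw is pushed in, m: 0 free, 0.011 fully in; 1.5 N per mm. It stays near 0 until the staves are all pressed together between the jaws.
- hook (a joint): Angle of the yellow hook, rad: 0 level in its catch, 1.57 upright, about 2 at the start, leaning open towards clamp +y. Past upright it falls to either side by its own weight (90 g).
- hook_hinge (a point): On the hook's hinge axis, which is parallel to clamp x; clamp (-117, 100, 52) mm.
- hook_grip (a point): Middle of the grip of the hook's yellow cross handle: a bar 12 mm thick, parallel to clamp x, sticking out 45 mm from the hook arm to the robot's side; this point is 30 mm out from the arm and 78 mm from the hinge axis. Closed, it is at clamp (-147, 22, 52) mm.
- offcut: Dark walnut offcut 70 x 36 x 22 mm lying among the staves; not part of the job. Origin at its centre.
- glue: Upright yellow glue bottle, 54 mm in diameter and 150 mm high, at the robot's left; bystander. Origin under its middle.
- stave1: Pale wooden stave 100 x 26 x 22 mm (x, y, z), origin at its centre, its x axis along its length; lies flat on the bench at the start, roughly along world y. Three or all four of the staves are present.
- stave2: Pale wooden stave 100 x 26 x 22 mm (x, y, z), origin at its centre, its x axis along its length; lies flat on the bench at the start, roughly along world y. Three or all four of the staves are present.
- stave3: Pale wooden stave 100 x 26 x 22 mm (x, y, z), origin at its centre, its x axis along its length; lies flat on the bench at the start, roughly along world y. Three or all four of the staves are present.
- stave4: Pale wooden stave 100 x 26 x 22 mm (x, y, z), origin at its centre, its x axis along its length; lies flat on the bench at the start, roughly along world y. Three or all four of the staves are present.
Mind the look-alikes: they are no part of the job. Leave any green or pink look-alike of the stave3 alone.

How it is judged:
By the outcome, as a careful person would: the job done as asked, in the order asked, and still so for the second after the job is handed in, with the robot touching nothing.
Of stave1, stave2, stave3, stave4 only 3 to 4 are there at a start; the rules pass over those that are not, and their reading is None.
At some moment in a run one of stave1, stave2, stave3, stave4 may be knocked a few centimetres aside while the robot is not near it.
Once in a run the grip may slacken for a moment while it holds something.
It also fails if it takes over 210 s, if anything falls off the work surface, if the arm or the gripper's body presses on something with over 40 N, if the wrist force passes 120 N, or if a joint passes its speed limit or range.

## Working session

There is one attempt and no reset: what is moved stays moved. The work goes in short steps, Python scripts to look and compute and a shell command to move; the robot and the scene stay as the last step left them, time stands still between calls to the robot, and variables do not carry over. Pictures are saved under pics/ and viewed, at most 18 in all, crops included, and the job is handed in when it is done.

```bash
mkdir -p pics; ls; cat > h.py <<'E'
import numpy as np,cv2
from scipy.spatial.transform import Rotation as R
from plant import ctrl
def snap(cam,name=None):
    c=ctrl.read_camera(cam)
    if name: cv2.imwrite('pics/'+name,c['pixels'][:,:,::-1])
    return c
def pose(c):
    return np.array(c['xyz']),R.from_quat(c['orientation'])
def proj(c,P):
    t,r=pose(c); p=r.inv().apply(np.atleast_2d(P)-t)
    return cv2.projectPoints(p,np.zeros(3),np.zeros(3),np.array(c['camera_matrix']),np.array(c['dist_coeffs']))[0][:,0]
def unproj(c,uv,z):
    t,r=pose(c)
    u=cv2.undistortPoints(np.atleast_2d(uv).astype(float)[:,None],np.array(c['camera_matrix']),np.array(c['dist_coeffs']))[:,0]
    d=r.apply(np.c_[u,np.ones(len(u))]); return t+d*((z-t[2])/d[:,2])[:,None]
E
python3 - <<'E'
from h import *
np.set_printoptions(precision=4,suppress=True)
for cam in ['scene','top']:
    c=snap(cam,cam+'0.png'); print(cam,np.array(c['xyz']),pose(c)[1].as_matrix().tolist())
    for th in ['clamp','bed_mid','fixed_face','wheel_axis','crank_grip','hook_hinge','hook_grip','offcut','glue','stave1']:
        for d in ctrl.mark_of(cam,th): print(th,round(d['conf'],2),np.array(d['position']),proj(c,d['position'])[0].round())
print(ctrl.get_state(),ctrl.pinch_z)
E
```

```text
pics
scene [ 1.0111 -0.6249  1.06  ] [[0.7519947196257228, 0.5059401647873758, -0.42252632025703885], [0.6590915263667285, -0.5672841705888128, 0.49374794143463446], [0.010114421713909166, -0.6497793621332446, -0.7600555762699905]]
clamp 0.63 [0.586  0.0159 0.0019] [358. 286.]
clamp 0.41 [0.5369 0.2587 0.0763] [402. 204.]
clamp 0.27 [ 0.4289 -0.0518  0.0077] [294. 268.]
bed_mid 0.95 [0.584  0.0088 0.0222] [357. 283.]
fixed_face 0.63 [ 0.5871 -0.1011  0.0391] [329. 308.]
fixed_face 0.63 [ 0.4314 -0.052   0.0084] [295. 268.]
wheel_axis 0.65 [0.5386 0.2581 0.0789] [403. 204.]
wheel_axis 0.25 [ 0.3734  0.401  -0.0002] [383. 172.]
wheel_axis 0.19 [0.4351 0.1495 0.1161] [348. 197.]
crank_grip 0.45 [0.5233 0.2601 0.0955] [400. 197.]
hook_hinge 0.85 [0.4648 0.1119 0.0525] [346. 227.]
hook_grip 0.55 [0.4324 0.1488 0.121 ] [347. 196.]
hook_grip 0.38 [0.5205 0.2583 0.0942] [398. 197.]
offcut 0.84 [ 0.5825 -0.2552  0.0134] [282. 356.]
glue 0.76 [ 0.3737  0.3977 -0.0007] [382. 173.]
stave1 0.92 [ 0.4524 -0.3902  0.0159] [198. 360.]
stave1 0.82 [ 0.4296 -0.0481  0.0094] [295. 267.]
stave1 0.8 [0.3
[... 948 characters left out ...]
ave1 0.94 [0.3368 0.0544 0.0079] [306. 320.]
stave1 0.83 [ 0.434  -0.2712  0.0114] [456. 278.]
stave1 0.71 [ 0.4342 -0.0503  0.012 ] [355. 276.]
stave1 0.6 [ 0.3474 -0.1503  0.0144] [400. 317.]
{'time': 1.1, 'qpos': array([-1.317 ,  0.2863,  1.5767, -0.    ,  1.2786, -0.15  ]), 'dq': array([ 0.0012,  0.    , -0.0007,  0.0002,  0.0002,  0.0003]), 'joint_efforts': array([ -0.0003, -40.5977, -29.2942,  -0.0002,   0.0006,   0.    ]), 'eef_pos': array([ 0.2652, -0.6207,  0.2313]), 'tcp_rot': array([ 0.9797,  0.2005, -0.    , -0.    ]), 'contact_force': array([-0.5855, -0.5544, -0.8639]), 'wrist_torque': array([-0.0617, -0.0358, -0.0212]), 'finger_force': 0.0, 'opening': 0.9966127725352498} 0.0187
```

View pics/scene0.png

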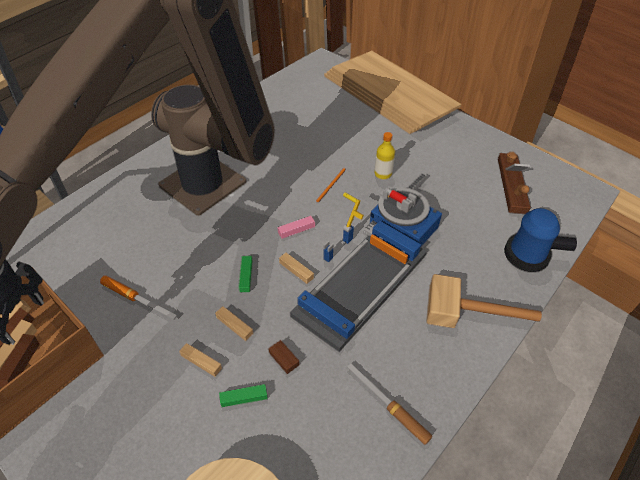

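View pics/top0.png

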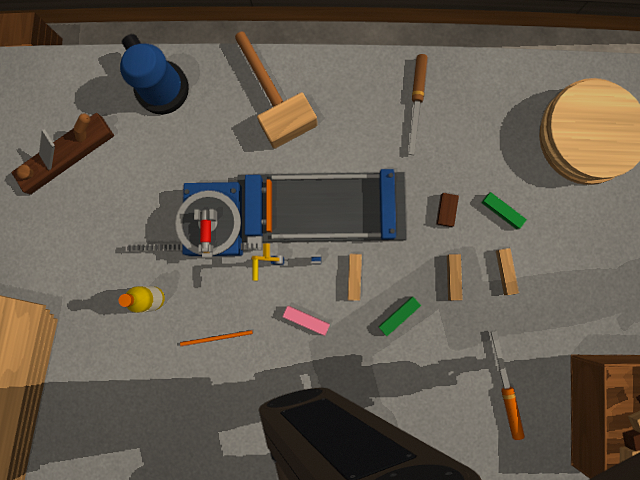

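Scene and top views show three pale staves, at scene px (297,267), (234,323), (201,360) and top px (355,277), (456,278), (508,271). Things that could be mistaken for them:
- Pink block: top (306,320)
- Green blocks: top (400,316) and (504,210)
- Dark offcut: top (448,210)
- Loose wood in the box and board stacks, which is not on the bench as staves

I choose the three pale ones, and will measure them and check the choice in one crop.

```bash
cat >> h.py <<'E'
def clampT(p,P): # p=(x,y,yaw)
    P=np.atleast_2d(P).astype(float); return R.from_euler('z',p[2]).apply(P)+[p[0],p[1],0]
def staves(c):
    # pale rects in top picture
    im=cv2.cvtColor(c['pixels'],cv2.COLOR_RGB2HSV); m=((im[...,0]>=10)&(im[...,0]<=24)&(im[...,1]>80)&(im[...,2]>100)).astype(np.uint8)
    n,l,s,ce=cv2.connectedComponentsWithStats(m); out=[]
    for i in range(1,n):
        if 250<s[i,4]<1600:
            ys,xs=np.nonzero(l==i); w=unproj(c,np.c_[xs,ys],0.020)[:,:2]
            r=cv2.minAreaRect((w*1000).astype(np.float32)); (a,b),(p,q),t=r
            yaw=t if p>q else t+90
            yaw=(yaw+90)%180-90
            out.append((w.mean(0).round(4),np.round((a/1000,b/1000),4),round(max(p,q)),round(min(p,q)),round(np.radians(yaw),3),ce[i].round()))
    return out
E
cat > m.py <<'E'
from h import *
from scipy.optimize import least_squares
np.set_printoptions(precision=4,suppress=True)
c=snap('top')
for s in staves(c): print(*s)
pts={'bed_mid':(0,0,.02),'fixed_face':(0,-.118,.037),'wheel_axis':(-.04,.245,.076),'hook_hinge':(-.117,.1,.052),'clamp':(0,0,0),'crank_grip':(-.06,.245,.094)}
A=[];B=[]
for cam in ['top','scene']:
    cc=snap(cam)
    for k,v in pts.items():
        d=ctrl.mark_of(cam,k)
        if d: A.append(v);B.append(d[0]['position'])
A=np.array(A);B=np.array(B)
r=least_squares(lambda p:(clampT(p,A)-B)[:,:2].ravel(),[.585,.013,0],loss='soft_l1',f_scale=.004)
print('clamp',r.x, (clampT(r.x,A)-B)[:,:2].round(3).tolist())
np.save('clamp.npy',r.x)
im=c['pixels'].copy()
for P in [[(-.061,-.118,.029),(.061,-.118,.029),(.061,.118,.029),(-.061,.118,.029)],[(-.061,-.118,.052),(.061,-.118,.052)]]+[[(-.04+.068*np.cos(t),.245+.068*np.sin(t),.076) for t in np.linspace(0,6.2,40)]]:
    cv2.polylines(im,[proj(c,clampT(r.x,P)).round().astype(np.int32)],True,(0,255,0),1)
for s in staves(c): cv2.circle(im,tuple(int(v) for v in proj(c,[*s[1],.022])[0]),2,(255,0,0),-1)
cv2.imwrite('pics/ov.png',cv2.resize(im[150:340,140:540,::-1],(800,380),interpolation=cv2.INTER_NEAREST))
E
python3 m.py
```

```text
[ 0.886  -0.1957] [ 0.8893 -0.1933] 109 23 -0.09 [421.  78.]
[0.5866 0.1416] [0.5865 0.1416] 116 11 0.033 [269. 205.]
[ 0.4514 -0.3854] [ 0.4512 -0.3856] 100 26 0.188 [509. 271.]
[ 0.4324 -0.0494] [ 0.4328 -0.0494] 102 27 -0.026 [354. 277.]
[ 0.437  -0.2686] [ 0.4364 -0.2686] 100 26 0.033 [455. 277.]
[0.3753 0.4129] [0.3752 0.415 ] 58 52 0.243 [142. 298.]
[0.2944 0.2465] [0.2943 0.2467] 160 9 -1.377 [216. 338.]
[ 0.172  -0.6246] [ 0.1409 -0.6344] 225 77 -0.012 [617. 402.]
[ 0.1473 -0.3952] [ 0.1464 -0.3964] 109 20 0.226 [514. 413.]
clamp [0.5841 0.0156 0.018 ] [[0.001, 0.001], [-0.002, 0.004], [-0.003, -0.002], [-0.002, 0.003], [-0.001, 0.0], [0.007, -0.001], [0.0, 0.003], [-0.0, -0.003], [-0.001, 0.0], [-0.0, 0.0], [0.121, -0.095], [-0.0, -0.001]]
```

View pics/ov.png

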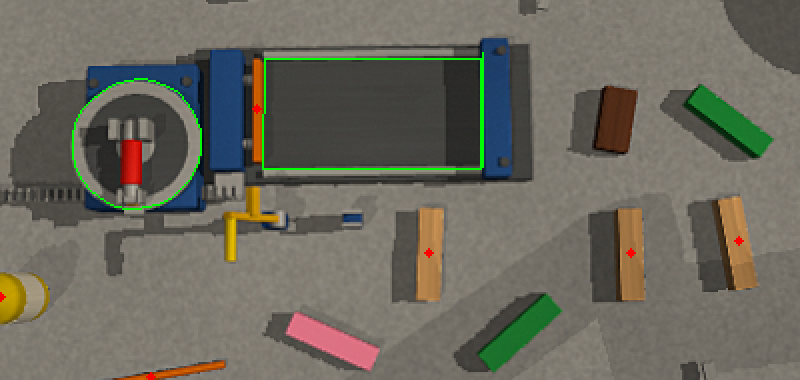

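The crop confirms the three pale staves: crop px (429,253), (631,253) and (739,240). The pink, green and dark blocks are clearly different, and the clamp fit lies on its edges. I start with the far stave at (0.451,-0.386), yaw 0.188.

```bash
cat >> h.py <<'E'
CL=np.load('clamp.npy')
def down(yaw): return R.from_euler('z',yaw)*R.from_quat([1,0,0,0])
def go(x,y,z,yaw,s=None):
    s=s or ctrl.get_state(); r=R.from_quat(s['tcp_rot'])
    d=r.inv().apply(np.array([x,y,z])-s['eef_pos']); rv=(r.inv()*down(yaw)).as_rotvec()
    print('delta',d.round(4),'rot',rv.round(4),'rows',round(np.linalg.norm(d)/.0625,1))
def gc(x,y,z,dyaw=0): # clamp frame
    w=clampT(CL,(x,y,z))[0]; go(*w,CL[2]+dyaw)
E
python3 -c "
from h import *
go(.4512,-.3856,.12,.188)"
```

```text
delta [ 0.2634 -0.1431  0.1114] rot [ 0.     -0.      0.2158] rows 5.1
```

```bash
python3 -m inch '[[0.2634,-0.1431,0.1114,0,0,0.2158,0.7],[0.2634,-0.1431,0.1114,0,0,0.2158,0.7],[0.2634,-0.1431,0.1114,0,0,0.2158,0.7],[0.2634,-0.1431,0.1114,0,0,0.2158,0.7],[0.2634,-0.1431,0.1114,0,0,0.2158,0.7],[0.2634,-0.1431,0.1114,0,0,0.2158,0.7],[0.2634,-0.1431,0.1114,0,0,0.2158,0.7],[0.2634,-0.1431,0.1114,0,0,0.2158,0.7]]' 40; python3 -c "
from h import *
go(.4512,-.3856,.003,.188)"
```

```text
time: 2.85
eef_pos: [0.451, -0.3874, 0.1211]
tcp_rot: [0.996, 0.093, 0.001, 0.001]
contact_force: [0.4, 0.2, -0.0]
opening: 0.701
finger_force: 0.0
delta [ 0.0004 -0.002   0.1181] rot [ 0.0022 -0.0008 -0.0015] rows 1.9
```

```bash
python3 -m inch '[[0,-0.001,0.06,0,0,0,0.7],[0,-0.001,0.1,0,0,0,0.7],[0,-0.001,0.117,0,0,0,0.7],[0,-0.001,0.117,0,0,0,0.7],[0,-0.001,0.117,0,0,0,0.0],[0,-0.001,0.117,0,0,0,0.0],[0,-0.001,0.117,0,0,0,0.0],[0,-0.001,0.117,0,0,0,0.0]]' 40;  python3 -m inch '[[0,0,-0.06,0,0,0,0],[0,0,-0.12,0,0,0,0],[0,0,-0.12,0,0,0,0]]'; python3 -c "
from h import *
gc(0,-.07,.13);gc(0,-.07,.025)"
```

```text
time: 3.85
eef_pos: [0.4523, -0.3862, 0.0053]
tcp_rot: [0.996, 0.094, 0.001, 0.002]
contact_force: [-0.7, -0.2, 6.7]
opening: 0.291
finger_force: 40.5
time: 4.22
eef_pos: [0.4539, -0.3877, 0.13]
tcp_rot: [0.996, 0.094, 0.004, 0.005]
contact_force: [0.4, 1.1, -1.1]
opening: 0.294
finger_force: 39.7
delta [ 0.1916 -0.3027 -0.0023] rot [ 0.0109 -0.0073  0.1704] rows 5.7
delta [ 0.1909 -0.3039  0.1027] rot [ 0.0109 -0.0073  0.1704] rows 6.0
```

```bash
python3 -m inch '[[0.19,-0.303,-0.002,0,0,0.17,0],[0.19,-0.303,-0.002,0,0,0.17,0],[0.19,-0.303,-0.002,0,0,0.17,0],[0.19,-0.303,-0.002,0,0,0.17,0],[0.19,-0.303,-0.002,0,0,0.17,0],[0.19,-0.303,-0.002,0,0,0.17,0],[0.19,-0.303,-0.002,0,0,0.17,0],[0.19,-0.303,-0.002,0,0,0.17,0]]'; python3 -c "
from h import *
gc(0,-.07,.13);gc(0,-.07,.0265)"
```

```text
time: 5.22
eef_pos: [0.5802, -0.0514, 0.1237]
tcp_rot: [1.0, 0.009, -0.001, -0.0]
contact_force: [-0.2, -0.0, -0.6]
opening: 0.295
finger_force: 39.7
delta [ 0.0051  0.0031 -0.0063] rot [-0.0002  0.0022  0.0006] rows 0.1
delta [0.0054 0.0032 0.0972] rot [-0.0002  0.0022  0.0006] rows 1.6
```

```bash
python3 -m inch '[[0.004,0.003,0.05,0,0,0,0],[0.004,0.003,0.075,0,0,0,0],[0.004,0.003,0.075,0,0,0,0],[0.004,0.003,0.075,0,0,0,0]]'; python3 -c "
from h import *
gc(0,-.07,.0265)"
```

```text
time: 5.72
eef_pos: [0.5857, -0.0555, 0.0509]
tcp_rot: [1.0, 0.008, 0.001, 0.0]
contact_force: [0.4, 0.2, 0.1]
opening: 0.297
finger_force: 39.7
delta [-0.0003 -0.0011  0.0244] rot [ 0.0005 -0.0014 -0.0014] rows 0.4
```

```bash
python3 -m inch '[[0,-0.001,0.02,0,0,0,0],[0,-0.001,0.0245,0,0,0,0],[0,-0.001,0.0245,0,0,0,0],[0,-0.001,0.0245,0,0,0,0.5],[0,-0.001,0.0245,0,0,0,0.5],[0,-0.001,0.0245,0,0,0,0.5],[0,-0.001,-0.03,0,0,0,0.5],[0,-0.001,-0.09,0,0,0,0.5],[0,-0.001,-0.09,0,0,0,0.5]]'; python3 -c "
from h import *
c=snap('top')
for s in staves(c): print(*s)
for s in staves(c):
  print(R.from_euler('z',-CL[2]).apply(np.array([*s[1],0])-[CL[0],CL[1],0]).round(4))
go(.4364,-.2686,.14,.033)"
```

```text
time: 6.85
eef_pos: [0.5893, -0.0544, 0.1469]
tcp_rot: [1.0, 0.009, 0.006, 0.002]
contact_force: [-0.1, -0.4, 0.0]
opening: 0.504
finger_force: 0.0
[ 0.8863 -0.1952] [ 0.8884 -0.1965] 110 23 -0.176 [421.  77.]
[0.5886 0.1419] [0.5865 0.1416] 116 11 0.033 [268. 204.]
[0.4668 0.151 ] [0.4625 0.1551] 80 51 -0.809 [262. 259.]
[ 0.4368 -0.2684] [ 0.4364 -0.2686] 100 26 0.031 [455. 277.]
[0.3752 0.4112] [0.3757 0.4145] 59 51 0.303 [143. 298.]
[0.2944 0.2469] [0.2945 0.2467] 160 9 -1.38 [216. 338.]
[ 0.1695 -0.6245] [ 0.1303 -0.6331] 247 80 -0.013 [617. 403.]
[ 0.1466 -0.3951] [ 0.146  -0.3957] 110 21 0.222 [514. 414.]
[ 0.3004 -0.2175  0.    ]
[0.0046 0.126  0.    ]
[-0.1191  0.1417  0.    ]
[-0.1528 -0.2815  0.    ]
[-0.2012  0.4026  0.    ]
[-0.2854  0.2363  0.    ]
[-0.4655 -0.6404  0.    ]
[-0.4455 -0.4033  0.    ]
delta [-0.1547  0.212   0.0029] rot [ 0.002  -0.0067 -0.0149] rows 4.2
```

```bash
python3 -m inch '[[-0.1547,0.212,0.003,0,0,-0.015,0.7],[-0.1547,0.212,0.003,0,0,-0.015,0.7],[-0.1547,0.212,0.003,0,0,-0.015,0.7],[-0.1547,0.212,0.003,0,0,-0.015,0.7],[-0.1547,0.212,0.003,0,0,-0.015,0.7],[-0.1547,0.212,0.003,0,0,-0.015,0.7],[-0.1547,0.212,0.003,0,0,-0.015,0.7],[-0.1547,0.212,0.003,0,0,-0.015,0.7]]'; python3 -c "
from h import *
go(.4366,-.2686,.004,.033)
c=snap('top')
for s in staves(c):
  if 80<s[2]<120: print(*s)"
```

```text
time: 7.9
eef_pos: [0.4349, -0.2669, 0.1366]
tcp_rot: [1.0, 0.018, -0.0, -0.0]
contact_force: [0.1, 0.7, -1.0]
opening: 0.699
finger_force: 0.0
delta [0.0017 0.0019 0.1326] rot [-0.0005  0.0003  0.0022] rows 2.1
[ 0.8865 -0.1951] [ 0.8886 -0.1957] 110 25 -0.178 [421.  77.]
[0.5862 0.1416] [0.5865 0.1416] 116 11 0.033 [268. 205.]
[ 0.5874 -0.053 ] [ 0.5877 -0.0531] 102 26 0.014 [357. 206.]
[ 0.443  -0.0491] [ 0.4393 -0.0493] 88 27 -0.036 [354. 272.]
[ 0.1435 -0.396 ] [ 0.1459 -0.3949] 110 22 0.205 [514. 415.]
```

```bash
python3 -m inch '[[0.002,0.001,0.06,0,0,0,0.7],[0.002,0.001,0.115,0,0,0,0.7],[0.002,0.001,0.132,0,0,0,0.7],[0.002,0.001,0.132,0,0,0,0.7],[0.002,0.001,0.132,0,0,0,0.0],[0.002,0.001,0.132,0,0,0,0.0],[0.002,0.001,0.132,0,0,0,0.0],[0.002,0.001,0.132,0,0,0,0.0]]' 40;  python3 -m inch '[[0,0,-0.06,0,0,0,0],[0,0,-0.12,0,0,0,0],[0,0,-0.12,0,0,0,0],[0,0,-0.12,0,0,0,0]]'; python3 -c "
from h import *
gc(0,-.005,.13)"
```

```text
time: 8.95
eef_pos: [0.4379, -0.2706, 0.0074]
tcp_rot: [1.0, 0.016, 0.002, 0.002]
contact_force: [1.6, 0.6, 6.9]
opening: 0.295
finger_force: 40.1
time: 9.45
eef_pos: [0.436, -0.2688, 0.1249]
tcp_rot: [1.0, 0.016, 0.0, 0.0]
contact_force: [-0.3, 0.4, -1.3]
opening: 0.295
finger_force: 39.6
delta [ 0.1574 -0.2743 -0.0051] rot [ 0.0001 -0.0001  0.0149] rows 5.1
```

```bash
python3 -m inch '[[0.157,-0.274,-0.005,0,0,0.015,0],[0.157,-0.274,-0.005,0,0,0.015,0],[0.157,-0.274,-0.005,0,0,0.015,0],[0.157,-0.274,-0.005,0,0,0.015,0],[0.157,-0.274,-0.005,0,0,0.015,0],[0.157,-0.274,-0.005,0,0,0.015,0],[0.157,-0.274,-0.005,0,0,0.015,0],[0.157,-0.274,-0.005,0,0,0.015,0]]'; python3 -m inch '[[0,0,0.04,0,0,0,0],[0,0,0.065,0,0,0,0],[0,0,0.065,0,0,0,0],[0,0,0.065,0,0,0,0]]';python3 -c "
from h import *
gc(0,-.005,.027)"
```

```text
time: 10.45
eef_pos: [0.583, 0.0089, 0.1287]
tcp_rot: [1.0, 0.008, -0.001, -0.0]
contact_force: [-0.0, -0.8, 0.1]
opening: 0.294
finger_force: 39.7
time: 10.95
eef_pos: [0.5847, 0.009, 0.066]
tcp_rot: [1.0, 0.008, 0.001, 0.0]
contact_force: [-0.1, 0.0, 0.1]
opening: 0.293
finger_force: 39.7
delta [-0.0005 -0.0016  0.039 ] rot [ 0.0003 -0.0014 -0.0014] rows 0.6
```

```bash
python3 -m inch '[[0,-0.001,0.03,0,0,0,0],[0,-0.001,0.039,0,0,0,0],[0,-0.001,0.039,0,0,0,0],[0,-0.001,0.039,0,0,0,0.5],[0,-0.001,0.039,0,0,0,0.5],[0,-0.001,0.039,0,0,0,0.5],[0,-0.001,-0.02,0,0,0,0.5],[0,-0.001,-0.08,0,0,0,0.5],[0,-0.001,-0.08,0,0,0,0.5],[0,-0.001,-0.08,0,0,0,0.5]]'; python3 -c "
from h import *
go(.4360,-.0494,.14,-.03)"
```

```text
time: 12.2
eef_pos: [0.5838, 0.011, 0.1448]
tcp_rot: [1.0, 0.009, -0.0, -0.0]
contact_force: [0.5, -0.2, -0.5]
opening: 0.506
finger_force: 0.0
delta [-0.1489  0.0577  0.0048] rot [-0.      0.0002  0.0481] rows 2.6
```

```bash
python3 -m inch '[[-0.148,0.058,0.005,0,0,0.045,0.7],[-0.148,0.058,0.005,0,0,0.045,0.7],[-0.148,0.058,0.005,0,0,0.045,0.7],[-0.148,0.058,0.005,0,0,0.045,0.7],[-0.148,0.058,0.005,0,0,0.045,0.7]]'; python3 -c "
from h import *
go(.436,-.0494,.005,-.028)
c=snap('scene','s1.png')
for d in ctrl.mark_of('scene','stave1'): print(round(d['conf'],2),np.array(d['position']).round(3))"
```

```text
time: 12.82
eef_pos: [0.437, -0.0495, 0.139]
tcp_rot: [1.0, -0.014, -0.001, -0.0]
contact_force: [0.1, 0.3, 0.1]
opening: 0.701
finger_force: 0.0
delta [-0.0008  0.      0.134 ] rot [-0.0007  0.0013  0.0007] rows 2.1
0.89 [ 0.351 -0.148  0.01 ]
0.76 [0.582 0.01  0.034]
0.73 [ 0.587 -0.381  0.011]
0.72 [ 0.582 -0.056  0.034]
0.57 [ 0.432 -0.05   0.008]
0.49 [0.34  0.057 0.006]
0.31 [0.52  0.259 0.095]
0.18 [ 0.583 -0.256  0.014]
```

```bash
python3 -m inch '[[-0.001,0,0.06,0,0,0,0.7],[-0.001,0,0.115,0,0,0,0.7],[-0.001,0,0.134,0,0,0,0.7],[-0.001,0,0.134,0,0,0,0.7],[-0.001,0,0.134,0,0,0,0.0],[-0.001,0,0.134,0,0,0,0.0],[-0.001,0,0.134,0,0,0,0.0],[-0.001,0,0.134,0,0,0,0.0]]' 40;  python3 -m inch '[[0,0,-0.06,0,0,0,0],[0,0,-0.12,0,0,0,0],[0,0,-0.12,0,0,0,0],[0,0,-0.12,0,0,0,0]]'; python3 -c "
from h import *
gc(0.003,.06,.13)"
```

```text
time: 13.92
eef_pos: [0.4379, -0.0501, 0.0076]
tcp_rot: [1.0, -0.014, 0.002, 0.0]
contact_force: [0.2, 0.6, 6.8]
opening: 0.293
finger_force: 40.3
time: 14.42
eef_pos: [0.4356, -0.0495, 0.1255]
tcp_rot: [1.0, -0.014, -0.0, -0.0]
contact_force: [0.5, 0.6, -1.7]
opening: 0.294
finger_force: 39.6
delta [ 0.1471 -0.1291 -0.0046] rot [-0.0002  0.0005 -0.0451] rows 3.1
```

```bash
python3 -m inch '[[0.147,-0.129,-0.005,0,0,-0.045,0],[0.147,-0.129,-0.005,0,0,-0.045,0],[0.147,-0.129,-0.005,0,0,-0.045,0],[0.147,-0.129,-0.005,0,0,-0.045,0],[0.147,-0.129,-0.005,0,0,-0.045,0],[0.147,-0.129,-0.005,0,0,-0.045,0]]'; python3 -m inch '[[0,0,0.04,0,0,0,0],[0,0,0.065,0,0,0,0],[0,0,0.065,0,0,0,0],[0,0,0.065,0,0,0,0]]';python3 -c "
from h import *
gc(0.003,.06,.027)"
```

```text
time: 15.18
eef_pos: [0.5849, 0.0745, 0.1295]
tcp_rot: [1.0, 0.009, -0.002, 0.0]
contact_force: [-1.0, -0.0, -0.8]
opening: 0.293
finger_force: 39.7
time: 15.68
eef_pos: [0.587, 0.0747, 0.0672]
tcp_rot: [1.0, 0.009, 0.001, 0.0]
contact_force: [-0.7, -0.3, -0.6]
opening: 0.294
finger_force: 39.7
delta [-0.001  -0.001   0.0402] rot [ 0.0002 -0.0017 -0.0009] rows 0.6
```

```bash
python3 -m inch '[[-0.001,-0.001,0.03,0,0,0,0],[-0.001,-0.001,0.0395,0,0,0,0],[-0.001,-0.001,0.0395,0,0,0,0],[-0.001,-0.001,0.0395,0,0,0,0.5],[-0.001,-0.001,0.0395,0,0,0,0.5],[-0.001,-0.001,0.0395,0,0,0,0.5],[-0.001,-0.001,-0.03,0,0,0,0.5],[-0.001,-0.001,-0.09,0,0,0,0.5],[-0.001,-0.001,-0.13,0,0,0,0.5],[-0.001,-0.001,-0.13,0,0,0,0.5]]'; python3 -c "
from h import *
gc(-.065,.245,.21)"
```

```text
time: 16.92
eef_pos: [0.5886, 0.0763, 0.2019]
tcp_rot: [1.0, 0.009, 0.005, 0.0]
contact_force: [0.2, 0.4, -0.1]
opening: 0.505
finger_force: 0.0
delta [-0.0704 -0.1844 -0.009 ] rot [ 0.0006 -0.0107  0.0001] rows 3.2
```

```bash
python3 -m inch '[[-0.07,-0.184,-0.01,0,-0.01,0,0.6],[-0.07,-0.184,-0.01,0,-0.01,0,0.6],[-0.07,-0.184,-0.01,0,-0.01,0,0.6],[-0.07,-0.184,-0.01,0,-0.01,0,0.6],[-0.07,-0.184,-0.01,0,-0.01,0,0.6],[-0.07,-0.184,-0.01,0,-0.01,0,0.6]]'; python3 - <<'E'
from h import *
gc(-.065,.245,.084)
c=snap('top','t2.png'); s=snap('scene')
im=np.hstack([cv2.resize(c['pixels'][150:350,150:450],(400,267)),cv2.resize(s['pixels'][160:360,260:460],(267,267))])
cv2.imwrite('pics/t2c.png',cv2.resize(im,None,fx=1.19,fy=1.19)[:,:,::-1])
E
```

```text
time: 17.68
eef_pos: [0.5127, 0.2577, 0.2052]
tcp_rot: [1.0, 0.008, -0.006, 0.0]
contact_force: [-0.8, -0.5, -0.0]
opening: 0.601
finger_force: 0.0
delta [ 0.0034 -0.0017  0.1211] rot [ 0.0007  0.011  -0.0016] rows 1.9
```

View pics/t2c.png

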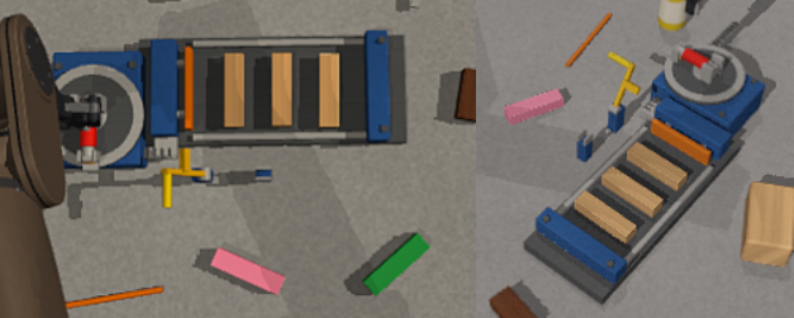

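The composite shows three staves lying square across the bed (left half, px 233, 282 and 329, at y≈90), with the bench otherwise clear of pale staves. Now the crank.

```bash
python3 -m inch '[[0.003,-0.001,0.05,0,0,0,0.6],[0.003,-0.001,0.08,0,0,0,0.6],[0.003,-0.001,0.08,0,0,0,0.6],[0.003,-0.001,0.08,0,0,0,0.6]]';python3 -c "
from h import *
gc(-.065,.245,.084)"
```

```text
time: 18.27
eef_pos: [0.5157, 0.2598, 0.1273]
tcp_rot: [1.0, 0.008, -0.004, -0.0]
contact_force: [0.5, -0.8, 0.7]
opening: 0.6
finger_force: 0.0
delta [-0.0007  0.0004  0.0433] rot [-0.0006  0.0079 -0.0011] rows 0.7
```

```bash
python3 -m inch '[[0,0,0.03,0,0.006,0,0.6],[0,0,0.042,0,0.006,0,0.6],[0,0,0.042,0,0.006,0,0.6],[0,0,0.042,0,0.006,0,0.0],[0,0,0.042,0,0.006,0,0.0],[0,0,0.042,0,0.006,0,0.0],[0,0,0.042,0,0.006,0,0.0]]' 25;python3 -c "
from h import *
gc(-.065,.245,.084)"
```

```text
time: 19.15
eef_pos: [0.515, 0.2587, 0.0852]
tcp_rot: [1.0, 0.009, -0.001, 0.001]
contact_force: [-0.2, -5.6, 2.1]
opening: 0.24
finger_force: 26.3
delta [-0.0002 -0.0007  0.0012] rot [0.0028 0.0027 0.    ] rows 0.0
```

```bash
python3 -m inch '[[-0.0006,0,-0.006,0,0,0,0],[-0.0024,0,-0.0117,0,0,0,0],[-0.0052,0,-0.017,0,0,0,0],[-0.0091,0,-0.0215,0,0,0,0],[-0.0138,0,-0.0252,0,0,0,0],[-0.0191,0,-0.028,0,0,0,0],[-0.025,0,-0.0296,0,0,0,0],[-0.03,0,-0.03,0,0,0,0],[-0.03,0,-0.03,0,0,0,0]]' 25
python3 - <<'E'
from h import *
print(ctrl.get_state()['contact_force'])
s=snap('scene')
cv2.imwrite('pics/c1.png',cv2.resize(s['pixels'][130:280,320:480],(640,600))[:,:,::-1])
E
```

```text
time: 20.27
eef_pos: [0.4858, 0.2585, 0.1157]
tcp_rot: [1.0, 0.01, 0.0, 0.001]
contact_force: [2.9, -5.0, -1.8]
opening: 0.224
finger_force: 24.7
[ 2.93442478 -4.97713355 -1.81033312]
```

View pics/c1.png

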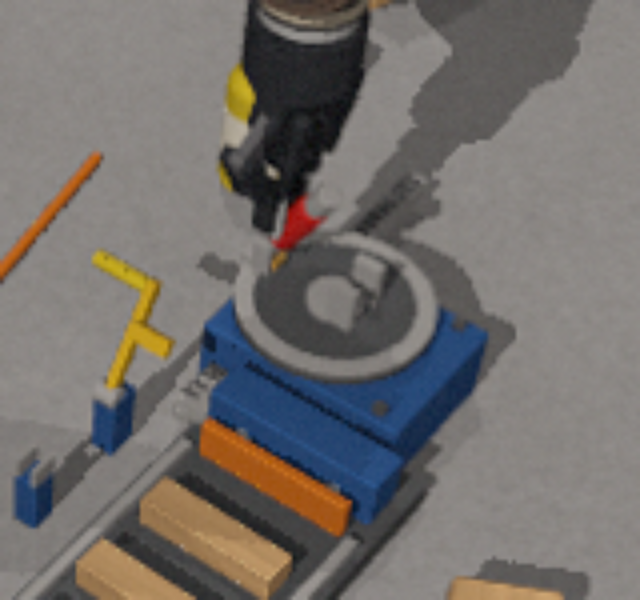

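The crank stands at about 1.1 rad (red sleeve at px (298,222), leaning right), past the snap point. I'll push it a bit further and release.

```bash
python3 -m inch '[[-0.005,0,-0.002,0,0,0,0],[-0.01,0,-0.003,0,0,0,0],[-0.01,0,-0.003,0,0,0,0],[-0.01,0,-0.003,0,0,0,0.5],[-0.01,0,-0.003,0,0,0,0.5],[-0.01,0,-0.003,0,0,0,0.5],[-0.01,0,-0.003,0,0,0,0.5]]' 25
python3 - <<'E'
from h import *
print(ctrl.get_state()['contact_force'])
s=snap('scene')
cv2.imwrite('pics/c2.png',cv2.resize(s['pixels'][130:280,320:480],(640,600))[:,:,::-1])
gc(-.095,.245,.112)
E
```

```text
time: 21.2
eef_pos: [0.4742, 0.2595, 0.117]
tcp_rot: [1.0, 0.009, -0.002, -0.0]
contact_force: [-0.1, -0.2, 0.0]
opening: 0.499
finger_force: 0.0
[-0.08883738 -0.22837351  0.00363145]
delta [0.0106 0.0008 0.0049] rot [-0.0001  0.0041  0.    ] rows 0.2
```

View pics/c2.png

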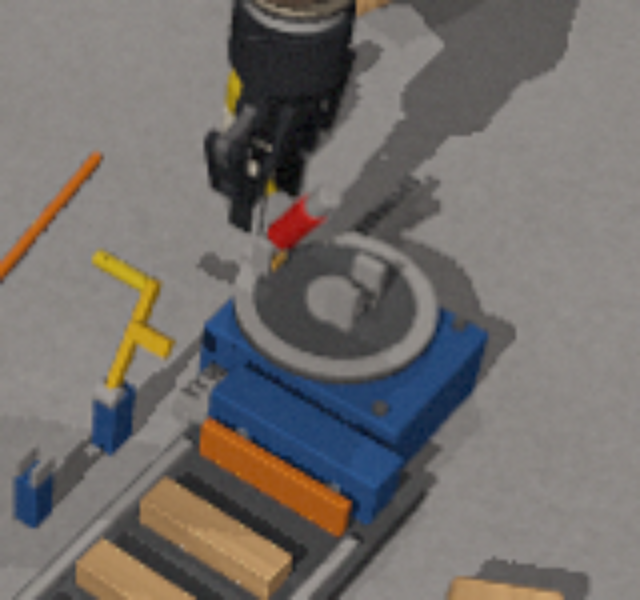

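```bash
python3 - <<'E'
from h import *
s=snap('scene')
for a in [0,.4,.8,1.0,1.2,1.4,1.57]:
    P=[(-.095+l*np.cos(a),.245,.094+l*np.sin(a)) for l in (0,.035,.078)]
    print(a,((proj(s,clampT(CL,P))-[320,130])*4).round().tolist())
p=s['pixels'].astype(int); m=(p[...,0]>140)&(p[...,1]<60)&(p[...,2]<60); m[:130]=0;m[280:]=0;m[:,:320]=0;m[:,480:]=0
ys,xs=np.nonzero(m); print((xs.mean()-320)*4,(ys.mean()-130)*4,len(xs))
cv2.imwrite('pics/c3.png',cv2.resize(s['pixels'][170:210,370:425],(660,480),interpolation=cv2.INTER_NEAREST)[:,:,::-1])
E
```

```text
0 [[270.0, 242.0], [313.0, 266.0], [367.0, 296.0]]
0.4 [[270.0, 242.0], [312.0, 250.0], [365.0, 259.0]]
0.8 [[270.0, 242.0], [304.0, 232.0], [348.0, 218.0]]
1.0 [[270.0, 242.0], [298.0, 223.0], [334.0, 198.0]]
1.2 [[270.0, 242.0], [291.0, 215.0], [318.0, 180.0]]
1.4 [[270.0, 242.0], [283.0, 208.0], [299.0, 165.0]]
1.57 [[270.0, 242.0], [276.0, 204.0], [283.0, 155.0]]
288.0615384615385 223.93846153846152 65
```

View pics/c3.png

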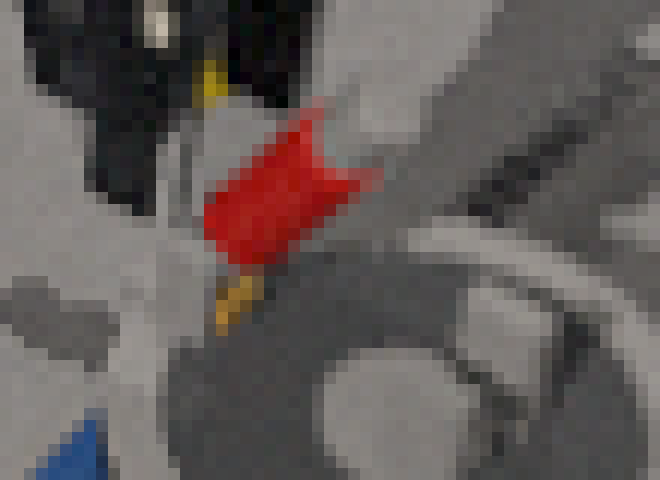

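The sleeve centre at crop px ~(295,222) means about 1.0 rad: released but not yet up. I'll nudge it upright with shut fingers from the +x side.

```bash
python3 -m inch '[[0,0,-0.05,0,0,0,0.5],[0,0,-0.09,0,0,0,0.3],[0.05,0,-0.09,0,0,0,0],[0.092,0,-0.09,0,0,0,0],[0.092,0,-0.09,0,0,0,0],[0.092,0,-0.09,0,0,0,0]]' 25
python3 - <<'E'
from h import *
s=snap('scene')
p=s['pixels'].astype(int); m=(p[...,0]>140)&(p[...,1]<60)&(p[...,2]<60); m[:130]=0;m[280:]=0;m[:,:320]=0;m[:,480:]=0
ys,xs=np.nonzero(m); print((xs.mean()-320)*4,(ys.mean()-130)*4,len(xs))
gc(-.015,.245,.128)
E
```

```text
time: 22.05
eef_pos: [0.5658, 0.2609, 0.206]
tcp_rot: [1.0, 0.009, -0.003, 0.0]
contact_force: [-0.2, 0.7, -0.9]
opening: 0.004
finger_force: 0.0
288.1846153846154 223.20000000000005 65
delta [-0.0004  0.0008  0.0782] rot [0.0002 0.0054 0.0003] rows 1.3
```

```bash
python3 -m inch '[[0,0,0.05,0,0,0,0],[0,0,0.078,0,0,0,0],[0,0,0.078,0,0,0,0],[-0.02,0,0.078,0,0,0,0],[-0.035,0,0.078,0,0,0,0],[-0.045,0,0.078,0,0,0,0],[-0.052,0,0.078,0,0,0,0],[-0.056,0,0.078,0,0,0,0],[-0.056,0,0.078,0,0,0,0]]'
python3 - <<'E'
from h import *
gc(-.073,.245,.128)
s=snap('scene')
p=s['pixels'].astype(int); m=(p[...,0]>140)&(p[...,1]<60)&(p[...,2]<60); m[:130]=0;m[280:]=0;m[:,:320]=0;m[:,480:]=0
ys,xs=np.nonzero(m); print((xs.mean()-320)*4,(ys.mean()-130)*4,len(xs))
E
```

```text
time: 23.22
eef_pos: [0.5102, 0.26, 0.129]
tcp_rot: [1.0, 0.009, -0.002, 0.0]
contact_force: [0.2, 0.2, 1.2]
opening: -0.003
finger_force: 0.0
delta [-0.0035  0.0007  0.001 ] rot [-0.      0.0039  0.    ] rows 0.1
272.2469135802469 209.33333333333337 81
```

```bash
python3 -m inch '[[-0.004,0,0,0,0,0,0],[-0.004,0,0,0,0,0,0],[0.02,0,0,0,0,0,0],[0.02,0,-0.05,0,0,0,0],[0,0,-0.09,0,0,0,0.5],[-0.022,0,-0.09,0,0,0,0.5],[-0.022,0,-0.09,0,0,0,0.5]]'
python3 - <<'E'
from h import *
gc(-.095,.245,.112)
s=snap('scene')
cv2.imwrite('pics/c4.png',cv2.resize(s['pixels'][130:250,340:460],(600,600))[:,:,::-1])
E
```

```text
time: 24.15
eef_pos: [0.488, 0.2598, 0.2195]
tcp_rot: [1.0, 0.009, -0.002, -0.0]
contact_force: [0.4, -0.3, -0.1]
opening: 0.502
finger_force: 0.0
delta [-0.003   0.0009  0.1075] rot [-0.0003  0.0031  0.0007] rows 1.7
```

View pics/c4.png

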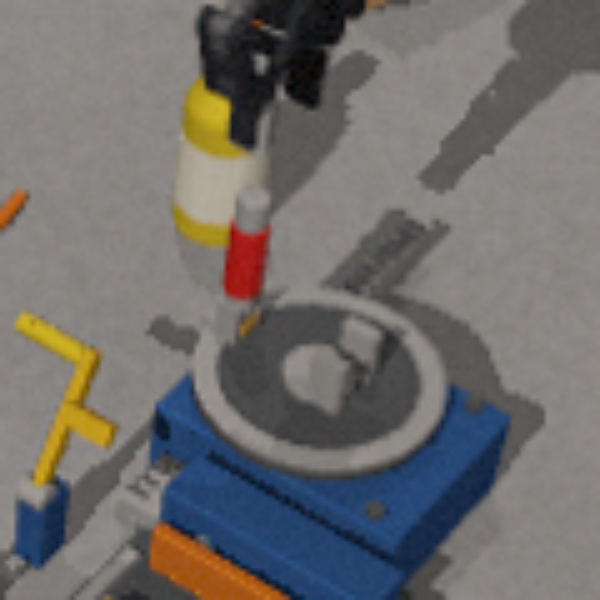

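The crank is upright, with the red sleeve at crop px (247,260). Now I grip it from above.

```bash
python3 -m inch '[[-0.003,0.001,0.05,0,0,0,0.5],[-0.003,0.001,0.09,0,0,0,0.5],[-0.003,0.001,0.106,0,0,0,0.5],[-0.003,0.001,0.106,0,0,0,0.5],[-0.003,0.001,0.106,0,0,0,0],[-0.003,0.001,0.106,0,0,0,0],[-0.003,0.001,0.106,0,0,0,0]]' 50
python3 - <<'E'
from h import *
gc(-.095,.245,.113)
for a in np.arange(.3,6.4,.3): print(round(a,1),(55*(1-np.cos(a))).round(1),(-55*np.sin(a)).round(1),end='; ')
E
```

```text
time: 25.08
eef_pos: [0.4868, 0.2588, 0.1151]
tcp_rot: [1.0, 0.009, 0.0, -0.0]
contact_force: [0.2, -1.4, 3.0]
opening: 0.242
finger_force: 48.9
delta [-0.002  -0.0001  0.0021] rot [-0.0007 -0.0002  0.0001] rows 0.0
0.3 2.5 -16.3; 0.6 9.6 -31.1; 0.9 20.8 -43.1; 1.2 35.1 -51.3; 1.5 51.1 -54.9; 1.8 67.5 -53.6; 2.1 82.8 -47.5; 2.4 95.6 -37.2; 2.7 104.7 -23.5; 3.0 109.4 -7.8; 3.3 109.3 8.7; 3.6 104.3 24.3; 3.9 94.9 37.8; 4.2 82.0 47.9; 4.5 66.6 53.8; 4.8 50.2 54.8; 5.1 34.2 50.9; 5.4 20.1 42.5; 5.7 9.1 30.3; 6.0 2.2 15.4; 6.3 0.0 -0.9;
```

```bash
python3 -m inch '[[0.0025,-0.0163,0,0,0,0,0],[0.0096,-0.0311,0,0,0,0,0],[0.0208,-0.0431,0,0,0,0,0],[0.0351,-0.0513,0,0,0,0,0],[0.0511,-0.0549,0,0,0,0,0],[0.0675,-0.0536,0,0,0,0,0],[0.0828,-0.0475,0,0,0,0,0],[0.0956,-0.0372,0,0,0,0,0],[0.1047,-0.0235,0,0,0,0,0],[0.1094,-0.0078,0,0,0,0,0]]' 50
python3 - <<'E'
from h import *
q=ctrl.get_state(); print(q['finger_force'],R.from_euler('z',-CL[2]).apply(q['eef_pos']-[CL[0],CL[1],0]).round(4))
c=snap('top'); s=snap('scene')
im=np.hstack([cv2.resize(c['pixels'][150:300,150:450],(500,250)),cv2.resize(s['pixels'][160:320,300:460],(250,250))])
cv2.imwrite('pics/w1.png',im[:,:,::-1])
E
```

```text
time: 26.32
eef_pos: [0.5954, 0.2711, 0.1151]
tcp_rot: [1.0, 0.009, -0.0, -0.003]
contact_force: [-2.6, 6.2, 4.7]
opening: 0.242
finger_force: 49.5
49.52647626399994 [0.0159 0.2553 0.1151]
```

View pics/w1.png

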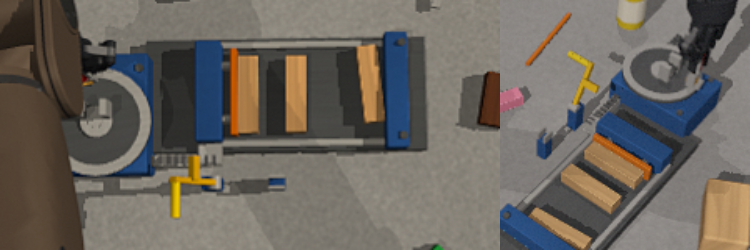

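The jaw advances, but the stave by the fixed jaw has been knocked askew (px (370,82)) and towards the far lip. I'll measure it before going on.

```bash
cat > ms.py <<'E'
from h import *
c=snap('top')
im=cv2.cvtColor(c['pixels'],cv2.COLOR_RGB2HSV); m=((im[...,0]>=10)&(im[...,0]<=24)&(im[...,1]>80)&(im[...,2]>100)).astype(np.uint8)
n,l,s,ce=cv2.connectedComponentsWithStats(m)
for i in range(1,n):
    if s[i,4]>250 and 290<ce[i][0]<420 and 150<ce[i][1]<260 or (s[i,4]>150 and 250<ce[i][0]<=290 and 150<ce[i][1]<250):
        ys,xs=np.nonzero(l==i); w=unproj(c,np.c_[xs,ys],0.042)
        w=R.from_euler('z',-CL[2]).apply(w-[CL[0],CL[1],0])[:,:2]*1000
        print(s[i,4],[np.round(v,1) for v in cv2.minAreaRect(w.astype(np.float32))], w.min(0).round(),w.max(0).round())
E
python3 ms.py
```

```text
572 [array([ 12.8, -99.3]), array([101.6,  26.8]), np.float64(6.0)] [ -38. -116.] [ 64. -83.]
820 [array([ 0.9, 61.6]), array([113.4,  34.6]), np.float64(0.6)] [-56.  44.] [57. 79.]
597 [array([-0.4, -2.8]), array([97.9, 25.9]), np.float64(0.0)] [-49. -16.] [49. 10.]
```

The stave reaches x≈+63 mm, so it may be riding on the lip. I'll let go of the crank (the wheel stays) and push the stave back by its end.

```bash
python3 -m inch '[[0,0,0,0,0,0,0.5],[0,0,0,0,0,0,0.5],[0,0,0,0,0,0,0.5],[0,0,-0.05,0,0,0,0.5],[0,0,-0.1,0,0,0,0.5],[0,0,-0.1,0,0,0,0.5]]' 
python3 -c "
from h import *
gc(.088,-.094,.12)"
```

```text
time: 27.22
eef_pos: [0.5977, 0.2693, 0.219]
tcp_rot: [1.0, 0.009, 0.003, -0.001]
contact_force: [0.3, 0.3, -0.2]
opening: 0.498
finger_force: 0.0
delta [0.0692 0.3477 0.0985] rot [-0.0028 -0.0067  0.0001] rows 5.9
```

```bash
python3 -m inch '[[0.07,0.348,0.06,0,0,0,0],[0.07,0.348,0.06,0,0,0,0],[0.07,0.348,0.06,0,0,0,0],[0.07,0.348,0.06,0,0,0,0],[0.07,0.348,0.06,0,0,0,0],[0.07,0.348,0.06,0,0,0,0],[0.07,0.348,0.06,0,0,0,0],[0.07,0.348,0.06,0,0,0,0],[0.07,0.348,0.06,0,0,0,0]]' 
python3 - <<'E'
from h import *
gc(.088,-.094,.033)
c=snap('top'); s=snap('scene')
im=np.hstack([cv2.resize(c['pixels'][150:270,230:430],(500,300)),cv2.resize(s['pixels'][220:340,280:400],(300,300))])
cv2.imwrite('pics/w2.png',im[:,:,::-1])
E
python3 ms.py
```

```text
time: 28.35
eef_pos: [0.6706, -0.0768, 0.1521]
tcp_rot: [1.0, 0.01, -0.002, -0.0]
contact_force: [-0.3, 0.1, 0.5]
opening: 0.003
finger_force: 0.0
delta [0.0037 0.0002 0.1191] rot [-0.0004  0.0044  0.0017] rows 1.9
824 [array([ 0.8, 62.8]), array([113.4,  36.8]), np.float64(0.4)] [-56.  44.] [57. 82.]
```

View pics/w2.png

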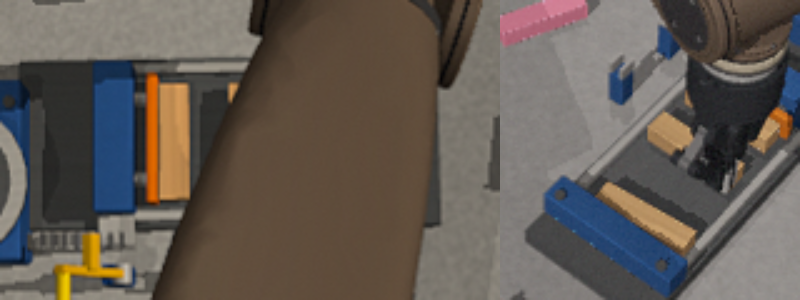

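```bash
python3 -m inch '[[0.004,0,0.06,0,0.004,0,0],[0.004,0,0.11,0,0.004,0,0],[0.004,0,0.118,0,0.004,0,0],[0.004,0,0.118,0,0.004,0,0],[-0.006,0,0.118,0,0.004,0,0],[-0.012,0,0.118,0,0.004,0,0],[-0.017,0,0.118,0,0.004,0,0],[-0.022,0,0.118,0,0.004,0,0],[-0.022,0,0.118,0,0.004,0,0]]' 
python3 - <<'E'
from h import *
q=ctrl.get_state(); print(R.from_euler('z',-CL[2]).apply(q['eef_pos']-[CL[0],CL[1],0]).round(4))
gc(.063,-.094,.035)
E
```

```text
time: 29.62
eef_pos: [0.648, -0.0788, 0.0345]
tcp_rot: [1.0, 0.009, -0.0, -0.0]
contact_force: [-0.3, -0.3, -0.1]
opening: 0.003
finger_force: 0.0
[ 0.0621 -0.0955  0.0345]
delta [ 0.0009 -0.0015 -0.0005] rot [-0.0001  0.0003 -0.0002] rows 0.0
```

```bash
python3 -m inch '[[-0.001,0,0,0,0,0,0],[-0.001,0,0,0,0,0,0],[0.02,0,0,0,0,0,0],[0.02,0,-0.05,0,0,0,0],[-0.02,-0.06,-0.1,0,0,0,0.3],[-0.05,-0.12,-0.17,0,0,0,0.5],[-0.05,-0.17,-0.185,0,0,0,0.5],[-0.05,-0.23,-0.185,0,0,0,0.5],[-0.05,-0.29,-0.185,0,0,0,0.5],[-0.05,-0.34,-0.185,0,0,0,0.5]]' 
python3 ms.py
python3 - <<'E'
from h import *
gc(.0144,.2528,.22)
s=snap('scene'); c=snap('top')
im=np.hstack([cv2.resize(c['pixels'][150:270,230:430],(500,300)),cv2.resize(s['pixels'][220:340,280:400],(300,300))])
im2=np.hstack([cv2.resize(c['pixels'][150:300,130:330],(500,300)),cv2.resize(s['pixels'][140:260,340:460],(300,300))])
cv2.imwrite('pics/w3.png',np.vstack([im,im2])[:,:,::-1])
p=s['pixels'].astype(int); m=(p[...,0]>140)&(p[...,1]<60)&(p[...,2]<60); m[:130]=0;m[280:]=0;m[:,:320]=0;m[:,480:]=0
ys,xs=np.nonzero(m); print(xs.mean(),ys.mean(),len(xs))
for a in (2.6,2.8,3.0,3.2): print(a,proj(s,clampT(CL,(-.04-.055*np.cos(a),.245+.055*np.sin(a),.129))))
E
```

```text
time: 30.88
eef_pos: [0.5927, 0.2415, 0.2195]
tcp_rot: [1.0, 0.009, 0.001, -0.0]
contact_force: [0.8, -0.6, -0.0]
opening: 0.499
finger_force: 0.0
819 [array([ 0.9, 61.6]), array([113.4,  34.6]), np.float64(0.6)] [-56.  44.] [57. 79.]
596 [array([-0.4, -2.8]), array([97.9, 25.9]), np.float64(0.0)] [-49. -16.] [49. 10.]
579 [array([  0.9, -98.7]), array([101.1,  26.8]), np.float64(5.4)] [ -49. -116.] [ 51. -83.]
delta [ 0.0031 -0.0197 -0.0003] rot [-0.0059 -0.0009  0.0049] rows 0.3
424.9294117647059 199.8470588235294 85
2.6 [[427.29207689 193.07097821]]
2.8 [[426.76554805 195.92899451]]
3.0 [[425.40118898 198.596577  ]]
3.2 [[423.2425115  200.96055641]]
```

View pics/w3.png

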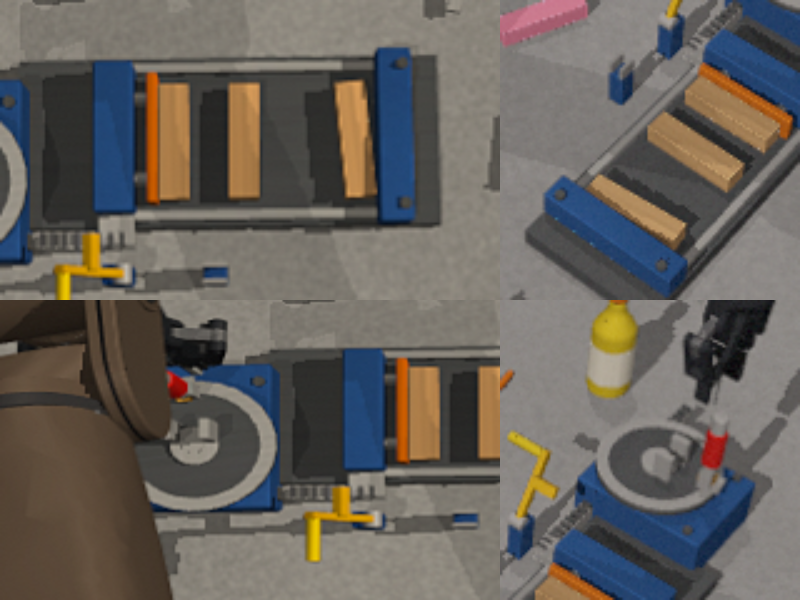

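The stave is back inside the lips (x≈+1, small yaw that the jaw will square up) and the crank is still upright at φ≈3.0. Now I regrip it and wind on.

```bash
python3 -m inch '[[0.003,-0.014,0.0,0,0,0.005,0.5],[0.003,-0.014,0.05,0,0,0.005,0.5],[0.003,-0.014,0.09,0,0,0.005,0.5],[0.003,-0.014,0.106,0,0,0.005,0.5],[0.003,-0.014,0.106,0,0,0.005,0.5],[0.003,-0.014,0.106,0,0,0.005,0],[0.003,-0.014,0.106,0,0,0.005,0],[0.003,-0.014,0.106,0,0,0.005,0]]' 50
python3 - <<'E'
from h import *
q=ctrl.get_state(); p=R.from_euler('z',-CL[2]).apply(q['eef_pos']-[CL[0],CL[1],0]); print(p.round(4), q['contact_force'])
f=lambda a:np.array([-.04-.055*np.cos(a),.245+.055*np.sin(a)])
for a in np.arange(3.3,6.31,.3):
    d=(f(a)-p[:2])*1000; print(round(a,1),[round(d[0],1),round(-d[1],1)],end=' ')
E
```

```text
time: 32.02
eef_pos: [0.5947, 0.2527, 0.1113]
tcp_rot: [1.0, 0.006, -0.001, 0.001]
contact_force: [-0.3, -0.0, 0.2]
opening: -0.003
finger_force: 0.0
[0.0149 0.2369 0.1113] [-0.334403   -0.039227    0.16975897]
3.3 [np.float64(-0.5), np.float64(0.6)] 3.6 [np.float64(-5.5), np.float64(16.2)] 3.9 [np.float64(-14.9), np.float64(29.7)] 4.2 [np.float64(-27.9), np.float64(39.8)] 4.5 [np.float64(-43.3), np.float64(45.6)] 4.8 [np.float64(-59.7), np.float64(46.7)] 5.1 [np.float64(-75.6), np.float64(42.8)] 5.4 [np.float64(-89.8), np.float64(34.4)] 5.7 [np.float64(-100.8), np.float64(22.2)] 6.0 [np.float64(-107.7), np.float64(7.2)] 6.3 [np.float64(-109.9), np.float64(-9.0)]
```

```bash
python3 -m inch '[[0,0,0,0,0,0,0],[0,0,-0.06,0,0,0,0],[0,0,-0.11,0,0,0,0],[0,0,-0.11,0,0,0,0],[0,0,-0.11,0,0,0,0]]' 50
python3 - <<'E'
from h import *
q=ctrl.get_state(); p=R.from_euler('z',-CL[2]).apply(q['eef_pos']-[CL[0],CL[1],0]); print(p.round(4))
s=snap('scene')
cv2.imwrite('pics/c5.png',cv2.resize(s['pixels'][130:250,340:460],(600,600))[:,:,::-1])
p=s['pixels'].astype(int); m=(p[...,0]>140)&(p[...,1]<60)&(p[...,2]<60); m[:130]=0;m[280:]=0;m[:,:320]=0;m[:,480:]=0
ys,xs=np.nonzero(m); print(xs.mean(),ys.mean(),len(xs))
for a in (2.6,2.8,3.0,3.2,3.4,3.6): print(a,proj(s,clampT(CL,(-.04-.055*np.cos(a),.245+.055*np.sin(a),.129))))
E
```

```text
time: 32.65
eef_pos: [0.5951, 0.2534, 0.2218]
tcp_rot: [1.0, 0.007, -0.001, 0.0]
contact_force: [1.3, -0.4, -1.5]
opening: -0.001
finger_force: 0.0
[0.0152 0.2376 0.2218]
415.6363636363636 198.3801652892562 121
2.6 [[427.29207689 193.07097821]]
2.8 [[426.76554805 195.92899451]]
3.0 [[425.40118898 198.596577  ]]
3.2 [[423.2425115  200.96055641]]
3.4 [[420.36880328 202.91774477]]
3.6 [[416.8932047  204.38047929]]
```

View pics/c5.png

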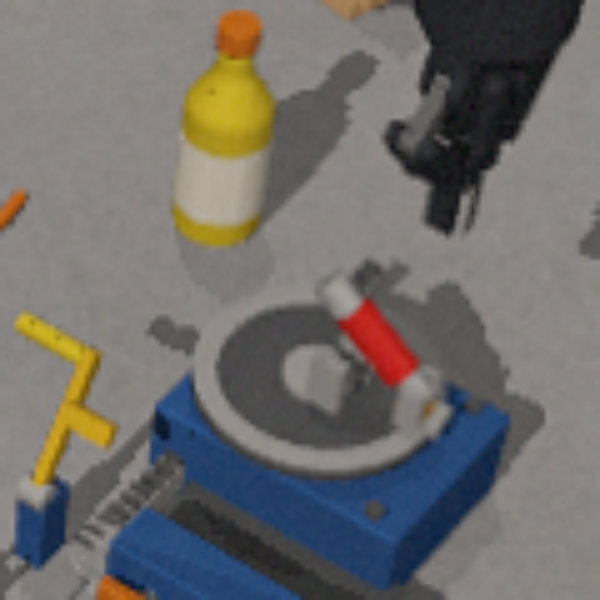

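```bash
cat > fit.py <<'E'
from h import *
from scipy.optimize import least_squares
def model(c,a,t,ls=(0,.035,.078)):
    u=np.array([-np.cos(a),np.sin(a),0]); h=np.array([-.04,.245,.094])+.055*u
    return proj(c,clampT(CL,[h+l*(-u*np.cos(t)+np.array([0,0,np.sin(t)])) for l in ls]))
E
python3 - <<'E'
from fit import *
s=snap('scene'); t=snap('top')
ob=np.array([[425,209.5],[416,198.4],[407.4,188.5]])
r=least_squares(lambda p:(model(s,*p)-ob).ravel(),[3.4,.7]); print(r.x,r.fun.round(1))
p=t['pixels'].astype(int); m=(p[...,0]>140)&(p[...,1]<60)&(p[...,2]<60); m[300:]=0;m[:150]=0;m[:,:130]=0;m[:,330:]=0
ys,xs=np.nonzero(m); print('top red',xs.mean(),ys.mean(),len(xs), model(t,*r.x)[1])
E
python3 ms.py
```

```text
[3.00670833 0.73947014] [-1.8 -1.3 -0.4 -0.5 -1.3 -3.4]
top red 201.3053435114504 203.58778625954199 131 [200.96639898 204.2816898 ]
820 [array([ 0.9, 61.6]), array([113.4,  34.6]), np.float64(0.6)] [-56.  44.] [57. 79.]
596 [array([-0.4, -2.8]), array([97.9, 25.9]), np.float64(0.0)] [-49. -16.] [49. 10.]
577 [array([  0.8, -98.7]), array([100.9,  26.9]), np.float64(5.4)] [ -49. -116.] [ 51. -83.]
```

The failed regrip knocked the crank back to about 0.74 rad at wheel φ≈3.0 (hinge at crop (430,400), nose (337,290)). I had read a position while the arm was still moving. I'll push it upright again from the axis side.

```bash
python3 -m inch '[[-0.05,-0.011,0,0,0,0,0],[-0.087,-0.011,0,0,0,0,0],[-0.087,-0.011,0,0,0,0,0],[-0.087,-0.011,0.05,0,0,0,0],[-0.087,-0.011,0.096,0,0,0,0],[-0.087,-0.011,0.096,0,0,0,0],[-0.087,-0.011,0.096,0,0,0,0]]'
python3 - <<'E'
from h import *
q=ctrl.get_state(); p=R.from_euler('z',-CL[2]).apply(q['eef_pos']-[CL[0],CL[1],0]); print(p.round(4))
E
```

```text
time: 33.72
eef_pos: [0.51, 0.2637, 0.128]
tcp_rot: [1.0, 0.006, 0.001, -0.0]
contact_force: [0.0, 1.0, 1.3]
opening: -0.002
finger_force: 0.0
[-0.0697  0.2495  0.128 ]
```

```bash
python3 -m inch '[[0.02,0,0,0,0,0,0],[0.035,0,0,0,0,0,0],[0.045,-0.001,0,0,0,0,0],[0.054,-0.002,0,0,0,0,0],[0.06,-0.002,0,0,0,0,0],[0.064,-0.002,0,0,0,0,0],[0.064,-0.002,0,0,0,0,0],[0.064,-0.002,0,0,0,0,0]]'
cat > look.py <<'E'
from fit import *
q=ctrl.get_state(); p=R.from_euler('z',-CL[2]).apply(q['eef_pos']-[CL[0],CL[1],0]); print('tcp',p.round(4),q['contact_force'].round(1))
O=[];C=[]
for n in ('scene','top'):
    c=snap(n); P=c['pixels'].astype(int); m=(P[...,0]>130)&(P[...,1]<65)&(P[...,2]<65)
    ctr=proj(c,clampT(CL,(-.04,.245,.11)))[0]; Y,X=np.indices(m.shape); m&=(np.hypot(X-ctr[0],Y-ctr[1])<55)
    ys,xs=np.nonzero(m)
    if len(xs)>20: O.append((xs.mean(),ys.mean()));C.append(c); print(n,np.round(O[-1],1),len(xs),'upright:',[(a,model(c,a,1.57)[1].round(1).tolist()) for a in GU])
E
sed -i '1a import sys; GU=[float(v) for v in sys.argv[1:]]' look.py
python3 look.py 2.9 3.0 3.1
```

```text
time: 34.72
eef_pos: [0.5713, 0.2664, 0.1268]
tcp_rot: [1.0, 0.006, -0.002, 0.0]
contact_force: [-4.9, 0.3, 4.6]
opening: 0.001
finger_force: 2.6
tcp [-0.0084  0.251   0.1268] [-4.9  0.3  4.6]
scene [425.2 200.1] 90 upright: [(2.9, [426.2, 197.3]), (3.0, [425.4, 198.6]), (3.1, [424.4, 199.8])]
```

```bash
python3 -m inch '[[-0.02,0,0,0,0,0,0],[-0.02,0,-0.05,0,0,0,0],[-0.02,0,-0.095,0,0,0,0.7],[0.023,0,-0.095,0,0,0,0.7],[0.023,0,-0.095,0,0,0,0.7],[0.023,0,-0.095,0,0,0,0.7],[0.023,0,-0.095,0,0,0,0.7]]'
python3 look.py 2.9 3.0 3.1
```

```text
time: 35.7
eef_pos: [0.5945, 0.2666, 0.2207]
tcp_rot: [1.0, 0.007, -0.001, 0.0]
contact_force: [-0.1, -0.2, 0.1]
opening: 0.697
finger_force: 0.0
tcp [0.0149 0.2508 0.2207] [-0.1 -0.2  0.1]
scene [425.  199.8] 92 upright: [(2.9, [426.2, 197.3]), (3.0, [425.4, 198.6]), (3.1, [424.4, 199.8])]
top [199.8 191.5] 55 upright: [(2.9, [195.2, 191.1]), (3.0, [197.9, 190.6]), (3.1, [200.6, 190.3])]
```

```bash
python3 -m inch '[[0,0.001,0.05,0,0,0,0.7],[0,0.001,0.09,0,0,0,0.7],[0,0.001,0.107,0,0,0,0.7],[0,0.001,0.107,0,0,0,0.7],[0,0.001,0.107,0,0,0,0],[0,0.001,0.107,0,0,0,0],[0,0.001,0.107,0,0,0,0],[0,0.001,0.107,0,0,0,0]]' 50
python3 - <<'E'
from h import *
q=ctrl.get_state(); p=R.from_euler('z',-CL[2]).apply(q['eef_pos']-[CL[0],CL[1],0]); print(p.round(4), q['contact_force'])
f=lambda a:np.array([-.04-.055*np.cos(a),.245+.055*np.sin(a)])
for a in np.arange(3.3,6.31,.3):
    d=(f(a)-p[:2])*1000; print(round(a,1),[float(round(d[0],1)),float(round(-d[1],1))],end=' ')
E
```

```text
time: 36.8
eef_pos: [0.5971, 0.2669, 0.1175]
tcp_rot: [1.0, 0.006, 0.002, -0.001]
contact_force: [-0.1, 4.2, 6.0]
opening: 0.244
finger_force: 49.2
[0.0175 0.2511 0.1175] [-0.10517473  4.16433529  5.9794057 ]
3.3 [-3.2, 14.7] 3.6 [-8.2, 30.4] 3.9 [-17.6, 43.9] 4.2 [-30.5, 54.0] 4.5 [-45.9, 59.8] 4.8 [-62.3, 60.8] 5.1 [-78.3, 57.0] 5.4 [-92.4, 48.6] 5.7 [-103.4, 36.3] 6.0 [-110.3, 21.4] 6.3 [-112.5, 5.1]
```

```bash
python3 -m inch '[[-0.0007,0.0137,0,0,0,0,0],[-0.0057,0.0293,0,0,0,0,0],[-0.0151,0.0429,0,0,0,0,0],[-0.028,0.053,0,0,0,0,0],[-0.0434,0.0588,0,0,0,0,0],[-0.0598,0.0598,0,0,0,0,0],[-0.0758,0.056,0,0,0,0,0],[-0.0899,0.0475,0,0,0,0,0],[-0.1009,0.0353,0,0,0,0,0],[-0.1078,0.0204,0,0,0,0,0]]'
python3 - <<'E'
from h import *
q=ctrl.get_state(); p=R.from_euler('z',-CL[2]).apply(q['eef_pos']-[CL[0],CL[1],0]); print(p.round(4), q['contact_force'])
E
python3 ms.py
```

```text
time: 38.05
eef_pos: [0.4902, 0.2421, 0.1175]
tcp_rot: [1.0, 0.007, 0.003, 0.002]
contact_force: [2.7, -6.1, 6.7]
opening: 0.239
finger_force: 49.8
[-0.0899  0.2282  0.1175] [ 2.72333758 -6.06484036  6.65793937]
1361 [array([3. , 1.3]), array([113.3,  60.5]), np.float64(0.3)] [-54. -29.] [60. 32.]
569 [array([  0.8, -98.8]), array([100.9,  26.7]), np.float64(5.3)] [ -49. -116.] [ 51. -83.]
```

```bash
python3 -m inch '[[-0.0022,-0.0163,0,0,0,0,0],[0.0005,-0.0325,0,0,0,0,0],[0.0079,-0.0472,0,0,0,0,0],[0.0193,-0.059,0,0,0,0,0],[0.0337,-0.067,0,0,0,0,0],[0.0498,-0.0703,0,0,0,0,0],[0.0662,-0.0687,0,0,0,0,0],[0.0814,-0.0624,0,0,0,0,0],[0.094,-0.0518,0,0,0,0,0],[0.1029,-0.038,0,0,0,0,0]]'
python3 - <<'E'
from h import *
q=ctrl.get_state(); p=R.from_euler('z',-CL[2]).apply(q['eef_pos']-[CL[0],CL[1],0]); print(p.round(4), q['contact_force'])
s=snap('scene'); c=snap('top')
im=np.hstack([cv2.resize(c['pixels'][150:270,230:430],(500,300)),cv2.resize(s['pixels'][220:340,280:400],(300,300))])
cv2.imwrite('pics/w4.png',im[:,:,::-1])
E
python3 ms.py
```

```text
time: 39.35
eef_pos: [0.5911, 0.285, 0.1175]
tcp_rot: [1.0, 0.006, 0.001, -0.002]
contact_force: [-3.5, 4.0, 8.0]
opening: 0.244
finger_force: 49.9
[0.0118 0.2692 0.1175] [-3.47840075  3.96966568  7.99109624]
1364 [array([  4.8, -46.8]), array([111.2,  61.4]), np.float64(1.7)] [-52. -78.] [ 60. -16.]
577 [array([  0.8, -98.7]), array([100.9,  26.8]), np.float64(5.4)] [ -49. -116.] [ 51. -83.]
```

View pics/w4.png

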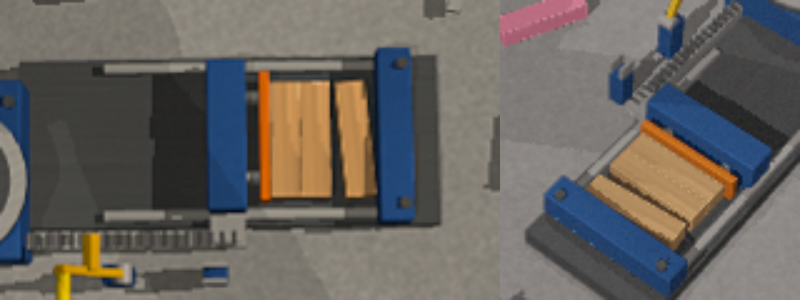

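Staves are upright against each other and squaring up: pad at px 265, gap to the last stave ~5 px. Final winding, in finer steps.

```bash
python3 -m inch '[[0.0045,0.0158,0,0,0,0,0],[0.0041,0.0323,0,0,0,0,0],[0.0011,0.0428,0,0,0,0,0],[-0.0039,0.0526,0,0,0,0,0],[-0.0072,0.0571,0,0,0,0,0],[-0.0108,0.0612,0,0,0,0,0],[-0.0149,0.0649,0,0,0,0,0],[-0.0192,0.0682,0,0,0,0,0],[-0.0192,0.0682,0,0,0,0,0]]'
python3 - <<'E'
from h import *
q=ctrl.get_state(); p=R.from_euler('z',-CL[2]).apply(q['eef_pos']-[CL[0],CL[1],0]); print(p.round(4), q['contact_force'])
print(np.arctan2(p[1]-.245,-(p[0]+.04))+4*np.pi, np.hypot(p[0]+.04,p[1]-.245))
s=snap('scene'); c=snap('top')
im=np.hstack([cv2.resize(c['pixels'][160:260,300:410],(440,400)),cv2.resize(s['pixels'][240:340,280:370],(360,400))])
cv2.imwrite('pics/w5.png',im[:,:,::-1])
E
python3 ms.py
```

```text
time: 40.62
eef_pos: [0.5761, 0.215, 0.1176]
tcp_rot: [1.0, 0.006, 0.006, -0.001]
contact_force: [7.1, 2.2, 2.2]
opening: 0.242
finger_force: 49.7
[-0.0044  0.1996  0.1176] [7.10542442 2.21123919 2.1552692 ]
10.331237811394999 0.05769718016070404
1903 [array([  4. , -73.9]), array([ 86.1, 111. ]), np.float64(89.9)] [ -52. -117.] [ 60. -31.]
```

View pics/w5.png

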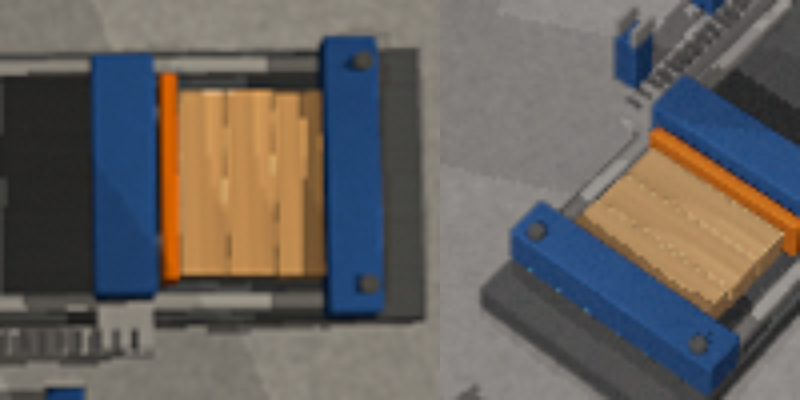

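The three staves are flush, the pad is pushed in and its gap to the jaw is small (px 155 to 160). One small step more.

```bash
python3 -m inch '[[-0.0015,0.001,0,0,0,0,0],[-0.003,0.002,0,0,0,0,0],[-0.003,0.002,0,0,0,0,0],[-0.003,0.002,0,0,0,0,0]]'
python3 - <<'E'
from h import *
q=ctrl.get_state(); p=R.from_euler('z',-CL[2]).apply(q['eef_pos']-[CL[0],CL[1],0]); print(p.round(4), q['contact_force'])
print(np.arctan2(p[1]-.245,-(p[0]+.04))+4*np.pi)
c=snap('top'); im=c['pixels'].astype(int)
# along jaw axis: profile at clamp x=0.03
r=[]
for u in range(315,350): r.append((u,im[195:215,u].mean(0).round().astype(int).tolist()))
print(r)
for y,z in [(-.0475,.061),(-.0475,.052),(-.04,.052)]: print(proj(c,clampT(CL,(0,y,z))))
E
```

```text
time: 41.28
eef_pos: [0.5737, 0.2132, 0.1176]
tcp_rot: [1.0, 0.006, 0.007, -0.001]
contact_force: [7.1, 2.4, 1.1]
opening: 0.234
finger_force: 49.7
[-0.0069  0.1978  0.1176] [7.10953545 2.42347298 1.09718218]
10.383487587237415
[(315, [38, 38, 36]), (316, [38, 38, 36]), (317, [38, 38, 36]), (318, [38, 38, 36]), (319, [38, 38, 37]), (320, [38, 38, 36]), (321, [39, 38, 36]), (322, [35, 34, 32]), (323, [23, 36, 56]), (324, [26, 57, 99]), (325, [32, 66, 112]), (326, [32, 65, 109]), (327, [32, 66, 110]), (328, [32, 66, 111]), (329, [32, 67, 112]), (330, [32, 68, 114]), (331, [33, 69, 115]), (332, [33, 69, 116]), (333, [34, 70, 117]), (334, [34, 70, 118]), (335, [34, 70, 118]), (336, [35, 71, 119]), (337, [34, 73, 122]), (338, [31, 70, 119]), (339, [28, 47, 79]), (340, [121, 51, 1]), (341, [204, 93, 0]), (342, [210, 96, 0]), (343, [212, 94, 0]), (344, [201, 111, 45]), (345, [180, 138, 85]), (346, [186, 137, 79]), (347, [190, 138, 80]), (348, [192, 139, 80]), (349, [188, 137, 79])]
[[348.11392043 203.65019414]]
[[347.94597218 204.39119815]]
[[344.41807537 204.38801782]]
```

Jaw tight with the pad almost fully in (gap under 1 px). Release the crank and go behind the hook.

```bash
python3 -m inch '[[-0.003,0.002,0,0,0,0,0.6],[-0.003,0.002,0,0,0,0,0.6],[-0.003,0.002,0,0,0,0,0.6],[0,0,-0.05,0,0,0,0.6],[0,0,-0.1,0,0,0,0.6],[0,0,-0.1,0,0,0,0.6],[0,0,-0.1,0,0,0,0.6]]'
python3 look.py 10.2 10.3 10.4
python3 -c "
from h import *
gc(-.15,.172,.22)
im=snap('top')['pixels'].astype(int)
print([(u,im[195:215,u].mean(0).round().astype(int).tolist()) for u in range(336,347)])
c=ctrl.read_camera('scene')
for n in ('scene','top'):
  for k in ('hook_grip',):
    for d in ctrl.mark_of(n,k): print(n,round(d['conf'],2),R.from_euler('z',-CL[2]).apply(np.array(d['position'])-[CL[0],CL[1],0]).round(3))"
```

```text
time: 42.2
eef_pos: [0.5685, 0.2126, 0.2139]
tcp_rot: [1.0, 0.007, -0.001, 0.0]
contact_force: [-0.3, 0.3, -0.5]
opening: 0.601
finger_force: 0.0
tcp [-0.0121  0.1972  0.2139] [-0.3  0.3 -0.5]
scene [405.3 207.1] 97 upright: [(10.2, [410.5, 205.5]), (10.3, [408.4, 205.6]), (10.4, [406.2, 205.5])]
top [228.1 204.3] 37 upright: [(10.2, [220.8, 198.0]), (10.3, [222.6, 200.1]), (10.4, [224.2, 202.2])]
delta [-0.1372  0.0258 -0.0071] rot [ 0.0008  0.004  -0.005 ] rows 2.2
[(336, [33, 67, 112]), (337, [33, 69, 117]), (338, [31, 68, 116]), (339, [30, 48, 81]), (340, [117, 50, 2]), (341, [197, 89, 0]), (342, [206, 94, 0]), (343, [213, 95, 0]), (344, [205, 113, 46]), (345, [184, 140, 87]), (346, [188, 138, 80])]
scene 0.61 [-0.15   0.135  0.12 ]
top 0.58 [-0.149  0.133  0.121]
```

```bash
python3 -m inch '[[-0.06,-0.002,0,0,0,0,0],[-0.12,0.012,0,0,0,0,0],[-0.138,0.02,-0.007,0,0,0,0],[-0.138,0.02,-0.007,0,0,0,0],[-0.138,0.02,-0.007,0,0,0,0],[-0.138,0.02,-0.007,0,0,0,0]]'
python3 -c "
from h import *
gc(-.152,.175,.103)"
```

```text
time: 43.25
eef_pos: [0.4322, 0.191, 0.2215]
tcp_rot: [1.0, 0.006, -0.0, -0.0]
contact_force: [0.4, 1.1, 0.0]
opening: 0.005
finger_force: 0.0
delta [-0.0032  0.0032  0.1185] rot [-0.      0.0002 -0.0052] rows 1.9
```

```bash
python3 -m inch '[[-0.003,0.003,0.06,0,0,0,0],[-0.003,0.003,0.11,0,0,0,0],[-0.003,0.003,0.118,0,0,0,0],[-0.003,0.003,0.118,0,0,0,0],[-0.003,0.015,0.118,0,0,0,0],[-0.003,0.025,0.118,0,0,0,0],[-0.003,0.034,0.118,0,0,0,0],[-0.003,0.042,0.118,0,0,0,0],[-0.003,0.048,0.118,0,0,0,0],[-0.003,0.054,0.118,0,0,0,0]]'
python3 -m inch '[[0,0.006,0,0,0,0,0],[0,0.012,0,0,0,0,0],[0,0.018,0,0,0,0,0],[0,0.018,0,0,0,0,0],[0,0.018,0,0,0,0,0],[0,0.018,0,0,0,0,0]]'
python3 -c "
from h import *
gc(-.15,.02,.12)
c=ctrl.read_camera('scene')
for n in ('scene','top'):
    if n=='top': ctrl.read_camera(n)
    for d in ctrl.mark_of(n,'hook_grip'): print(n,round(d['conf'],2),R.from_euler('z',-CL[2]).apply(np.array(d['position'])-[CL[0],CL[1],0]).round(3))"
```

```text
time: 44.5
eef_pos: [0.4289, 0.1364, 0.1036]
tcp_rot: [1.0, 0.006, -0.0, 0.0]
contact_force: [-0.6, 1.0, 0.4]
opening: -0.004
finger_force: 0.1
time: 45.25
eef_pos: [0.4293, 0.119, 0.1037]
tcp_rot: [1.0, 0.007, -0.0, -0.0]
contact_force: [-0.1, 0.2, -0.0]
opening: 0.002
finger_force: 0.0
delta [ 0.0034  0.0862 -0.0163] rot [-0.      0.     -0.0048] rows 1.4
scene 0.52 [-0.146  0.078  0.127]
```

```bash
python3 -m inch '[[0,0.01,0,0,0,0,0],[0,0.02,0,0,0,0,0],[0,0.02,0,0,0,0,0],[0,0.02,0,0,0,0,0],[0,0.02,0,0,0,0,0],[0,0.02,0,0,0,0,0]]'
python3 -c "
from h import *
gc(-.15,.022,.12)
s=ctrl.read_camera('scene')
for n in ('scene',):
    for d in ctrl.mark_of(n,'hook_grip'): print(n,round(d['conf'],2),R.from_euler('z',-CL[2]).apply(np.array(d['position'])-[CL[0],CL[1],0]).round(3))
cv2.imwrite('pics/k1.png',cv2.resize(s['pixels'][170:340,270:440],(600,600))[:,:,::-1])"
```

```text
time: 46.2
eef_pos: [0.4295, 0.099, 0.1036]
tcp_rot: [1.0, 0.007, -0.0, -0.0]
contact_force: [-0.0, 0.5, -0.2]
opening: 0.004
finger_force: 0.0
delta [ 0.0034  0.0642 -0.0164] rot [-0.0001  0.0001 -0.0048] rows 1.1
scene 0.66 [-0.146  0.021  0.072]
```

View pics/k1.png

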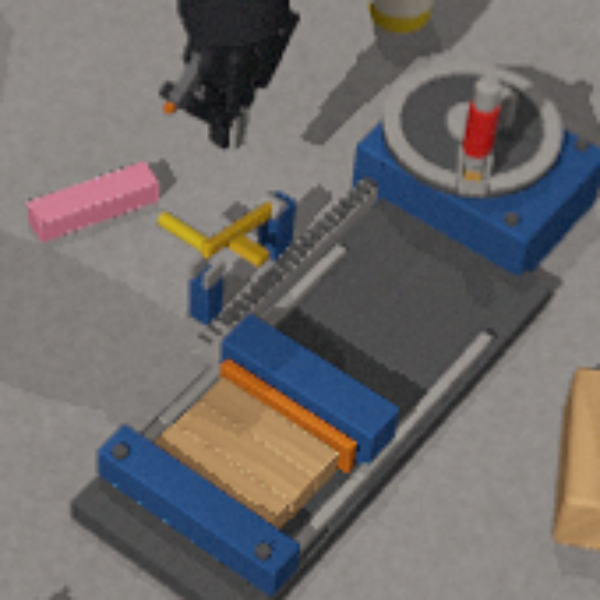

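The crop shows the hook over its catch (handle at px (185,232)) but still about 0.25 rad above level. I'll press it down with shut fingers.

```bash
python3 -m inch '[[0.004,0.01,-0.02,0,0,0,0],[0.006,0.04,-0.02,0,0,0,0],[0.006,0.062,-0.017,0,0,0,0],[0.006,0.062,-0.017,0,0,0,0],[0.006,0.062,0.01,0,0,0,0],[0.006,0.062,0.025,0,0,0,0],[0.006,0.062,0.032,0,0,0,0]]'
python3 -c "
from h import *
print(ctrl.get_state()['contact_force'])
gc(-.146,.022,.058)
s=ctrl.read_camera('scene')
for n in ('scene',):
    for d in ctrl.mark_of(n,'hook_grip'): print(n,round(d['conf'],2),R.from_euler('z',-CL[2]).apply(np.array(d['position'])-[CL[0],CL[1],0]).round(3))
"
```

```text
time: 47.18
eef_pos: [0.4356, 0.0376, 0.0706]
tcp_rot: [1.0, 0.007, -0.001, -0.0]
contact_force: [0.7, -0.4, 0.1]
opening: 0.002
finger_force: 0.0
[ 0.68078685 -0.40409021  0.11976347]
delta [0.0021 0.0027 0.0126] rot [-0.0005  0.002  -0.0044] rows 0.2
scene 0.61 [-0.148  0.017  0.054]
```

```bash
python3 -m inch '[[0,0,0.006,0,0,0,0],[0,0,0.011,0,0,0,0],[0,0,0.014,0,0,0,0],[0,0,0.015,0,0,0,0],[0,0,0.015,0,0,0,0]]'
python3 -m inch '[[0,0,-0.05,0,0,0,0],[-0.02,0.06,-0.1,0,0,0,0],[-0.02,0.12,-0.12,0,0,0,0],[-0.02,0.18,-0.12,0,0,0,0],[-0.02,0.24,-0.12,0,0,0,0],[-0.02,0.29,-0.12,0,0,0,0],[-0.02,0.29,-0.12,0,0,0,0],[-0.02,0.29,-0.12,0,0,0,0]]'
python3 look.py 10.3 10.4 10.5; python3 ms.py
python3 -c "
from h import *
s=ctrl.read_camera('scene'); c=ctrl.read_camera('top')
for n in ('scene','top'):
    for d in ctrl.mark_of(n,'hook_grip'): print(n,round(d['conf'],2),R.from_euler('z',-CL[2]).apply(np.array(d['position'])-[CL[0],CL[1],0]).round(3))
im=np.hstack([cv2.resize(c['pixels'][150:350,150:450],(450,300)),cv2.resize(s['pixels'][190:340,270:440],(340,300))])
cv2.imwrite('pics/k2.png',im[:,:,::-1])
"
```

```text
time: 47.9
eef_pos: [0.4365, 0.0369, 0.0577]
tcp_rot: [1.0, 0.007, -0.001, 0.0]
contact_force: [-4.1, 0.1, 7.2]
opening: -0.002
finger_force: 3.8
time: 48.9
eef_pos: [0.4198, -0.253, 0.1762]
tcp_rot: [1.0, 0.006, -0.0, -0.001]
contact_force: [0.2, 0.2, -0.6]
opening: -0.001
finger_force: 0.0
tcp [-0.1691 -0.2656  0.1762] [ 0.2  0.2 -0.6]
scene [405.2 207.1] 97 upright: [(10.3, [408.4, 205.6]), (10.4, [406.2, 205.5]), (10.5, [404.0, 205.2])]
top [227.8 203.3] 44 upright: [(10.3, [222.6, 200.1]), (10.4, [224.2, 202.2]), (10.5, [225.6, 204.6])]
1907 [array([  4. , -73.9]), array([ 86.1, 111. ]), np.float64(89.9)] [ -52. -117.] [ 60. -31.]
scene 0.82 [-0.147  0.018  0.053]
top 0.86 [-0.149  0.015  0.056]
```

View pics/k2.png

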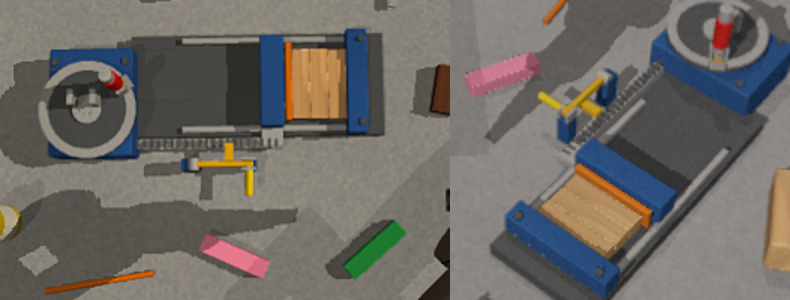

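The final picture shows the hook level in its catch (px (248,165)), the crank upright, and the three staves squeezed with the pad in. Handing in.

```bash
python3 -c "
from plant import ctrl
print(ctrl.sign_off())"
```

```text
the job is handed in; nothing more can be done
None
```

The job is handed in after about 49 s of robot time: the three staves found on the bench lie clamped on the bed, the crank is upright, the pad is in by an estimated 8 of 11 mm, and the hook, closed last, lies in its catch.

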